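# Swing the pivoting board into line and stack the tesserae cases on it

## Task

First push the white board near its free corner so that it swings about its pin until its long edge runs parallel with the red tape line, keeping the grey-lidded case on it. Then lift the terracotta-lidded case out of the rack, lower it gently until it lies flat on the yellow table, lid up, without letting it topple or fall flat, and let go of it; take it again and stack it squarely on the grey-lidded case, lid up and lengthwise the same way, and finally stack the blue-lidded case squarely on top. Leave the green-lidded case in the rack, and the glue pot and glue stick, where they are.

Things in the scene. Friction and masses are not known exactly. Their poses are not given: they have to be found in the camera images.
- board: white swing board with brown long edges, 130 x 220 x 16 mm, its underside 2 mm and its top 18 mm above the table, turning about a fixed vertical pin through one corner (steel washer and bolt, up to 26 mm above the table). Origin on the pin's axis at table height; y along its length, x across its width; it spans x -20 to 110 and y -20 to 200 mm. About 0.3 N m turns it; it stays where left
- board_corner (a point): the board's free corner, diagonally opposite the pin, on its top face: x 110, y 200 mm in the board's frame. At the start the board is 0.45 to 0.75 rad clockwise (from above) of parallel with the red line; pushing its far long side (x = 110) near this corner, towards the robot, turns it anticlockwise into line (about 2 N). Stops: 0.4 rad clockwise, 1.2 rad anticlockwise of the start
- board_mid (a point): point on the board's top at x 45, y 100 mm in the board's frame: about where the grey-lidded case lies
- tape_line: straight red tape line stuck flat on the table, 300 x 8 mm. This body's origin is on the pin's axis at table height (the same point as the board's), and its y axis runs along the line. The board is in line when its y axis is parallel with this y axis, pointing the same way
- line_mid (a point): middle of the red tape line, 34 mm to the robot's side of the pin (x -34, y 120 mm in tape_line's frame). When the board is in line an even 10 mm gap is left between the line and the board's robot-side long edge
- rack: fixed low wooden rack, 124 x 74 mm, walls 30 mm high, with two pockets one behind the other along its x axis; origin under its centre. Pocket floors 6 mm above the table; pockets 43 x 66 mm, centred 36.5 mm either side of the origin. The terracotta-lidded case stands on end in one pocket and the green-lidded in the other. The table between rack and robot is clear
- terracotta_case: closed case, 90 x 56 x 36 mm, about 0.25 kg, white tub with terracotta lid, standing on end at the start. Origin at the centre of the end it stands on; z along its 90 mm length (up at the start), y across its 56 mm width, x across its 36 mm thickness, pointing out of the lid (away from the robot at the start). Lying lid up, its x axis points up
- terracotta_case_mid (a point): centre of the terracotta-lidded case
- green_case: a like case with a green lid, standing on end in the other pocket; same axes. To be left alone
- blue_case: a like case with a blue lid, lying flat on the table, lid up. Origin at the centre of its underside; x along its 90 mm length, y across its 56 mm width, z up out of the lid; 36 mm high
- blue_case_mid (a point): centre of the blue-lidded case
- white_case: a like case with a light grey lid, lying flat on the board, lid up, loose; the bottom of the column. Same axes as the blue-lidded case; its underside is 18 mm above the table and its length runs roughly along the board's length
- white_case_mid (a point): centre of the grey-lidded case
- glue_pot: glue pot with a red label and white cap, 64 mm across, 75 mm high; a bystander. Origin at the centre of its underside
- glue_stick: glue stick with a red cap, 26 mm across, 85 mm high, standing; a bystander. Origin at the centre of its underside

How it is judged:
By the outcome, as a careful person would: the job done as asked, in the order asked, and still so for the second after the job is handed in, with the robot touching nothing.
It also fails if it takes over 72 s, if anything falls off the work surface, if the arm or the gripper's body presses on something with over 40 N, if the wrist force passes 120 N, or if a joint passes its speed limit or range.

## Robot

A 6-joint arm with a two-finger parallel gripper is mounted at the origin on the work surface. World frame = base frame: x ahead of the robot, y to its left, z up, the work surface at z = 0. Lengths are in m, angles in rad, forces in N, time in s.
With the tool pointing down it reaches from about 0.4 to 0.825 m from the base axis. Payload 7 kg.
Tool frame: the origin (TCP) lies at the centre of the arm's flange, where the gripper is bolted on; the fingertips stand 173 mm ahead of it and the grasp point (between the pads) lies 155 mm ahead of it (r.hold_point_z is the distance from the TCP to the grasp point, in m); x points along the fingers, y is the direction in which the jaws open and shut, and the axes are right-handed (so a half turn about x gives the same grasp; the last joint's range is limited). The gripper opens to 85 mm and grips with 20 to 120 N. Pads are 22 mm wide; open, the fingers measure 114 mm over their backs; the gripper's body (76 mm by 85 mm) begins 54 mm behind the grasp point. The pads swing forward as they close: fully open they stand 13 mm farther back than shut.
Start: joints at [0.288, 0.359, 0.012, 0, -1.224, -0.288], TCP at [0.675, -0, 0.405] pointing down, gripper open.
Joint ranges: [-3.07, 3.07], [-1.43, 2.12], [-1.02, 1.25], [-3.03, 1.67], [-3.05, -0], [-3.03, 3.03]. Speed limits (rad/s): [2.39, 2.39, 3.01, 3.14, 3.14, 3.14].

## Interface

Orientations are given as a unit quaternion [w, x, y, z].
In Python, from workcell import monitor, viewer, job, r gives the robot as it stands.
- The arm moves only by the tool send_rows, never from a script. Its argument "commands" is one flat list of numbers, 7 for each row, row after row: the shift along the tool's x, y, z in m, then the turn, a rotation vector about the tool's x, y, z in degrees, then the closure, from -1 (fully open) to 1 (shut), so that 0 is half open. In form: [x, y, z, rx, ry, rz, gripper, x, y, z, rx, ry, rz, gripper, ...]. A call has 1 to 5 rows; each row is the pose to reach, as a shift and turn from the pose commanded when the call began, along the tool's axes at that moment; what a row does not reach only later rows make up. A row lasts 1/8 s, in which the tool goes at most 62.5 mm and 10.7 degrees, less where a joint would pass 70% of its speed; a pose out of reach is approached as far as the arm can. A call with a gripper value outside its range is refused whole. The fingers move at their own pace and stop on an object; "force" is the grip in N (left out, the last holds). Time passes only in rows, so rows that repeat a pose let the fingers close. It gives the time, the measured TCP pose, the force and the opening at its end, in the units of the state.
- monitor.get_state(): the state, without advancing time (a new reading comes with each control period).
- viewer.capture(name): name is "scene" or "side" or "wrist"; returns a dict with "image" (420x560x3 uint8, blue, green, red), "z_map" (420x560 float32, m along the optical axis (not along the pixel's ray), 0 where there is no reading), "camera_matrix" (3x3 intrinsics, pixels), "world_to_cam" (4x4, takes a point from world to camera coordinates). Camera axes: x right, y up, looking along -z (the intrinsics and any distortion apply to the point x, -y, -z); pixel columns grow to the right and rows downward; lengths in m; the calibration is good to about 2 mm. The wrist camera is an equidistant fisheye: a pixel r from the principal point sees the ray r / f radians off the axis. A picture is of the moment at which its call begins.
- job.job_done(): hands the job in, once; it reports no verdict.
The state is a dict: "time_s": time; "q": joint angles; "joint_vel": joint speeds; "tau": joint torques, N m; "eef_pos": TCP position; "tool_rot": TCP orientation; "wrist_force": force on the tool from outside, world axes, zero at the start; "moment": the same for the moment, N m; "opening": opening from 0.0 (shut) to 1.0 (fully open).
Only numpy, scipy, OpenCV 4.12 (cv2) and the standard library are available. Lean on these libraries where they do the work, as an engineer would, in place of code of your own. Each camera call takes 0.05 s, during which the arm holds its last target.

## Working session

There is one attempt and no reset: what is moved stays moved. The work goes in short steps, Python scripts to look and compute and a tool call to move; the robot and the scene stay as the last step left them, time stands still between calls to the robot, and variables do not carry over. Pictures are saved under pics/ and viewed, and the job is handed in when it is done.

Besides the shell and the picture viewer there is one more tool, called by a JSON object that holds its "method" and its "body", one argument or row to a line. send_rows: Moves the arm, as the interface text tells. Its arguments: {"type":"object","properties":{"commands":{"type":"array"},"force":{"type":"number"}},"required":["commands"]}

```bash
ls; mkdir -p pics
python3 - <<'E'
from workcell import monitor, viewer, job, r
import cv2, numpy as np
print(monitor.get_state(), r.hold_point_z)
for n in ["scene","side","wrist"]:
    c=viewer.capture(n); cv2.imwrite(f"pics/{n}0.png",c["image"]); print(n,c["camera_matrix"],c["world_to_cam"],{k for k in c})
    np.savez(f"{n}0.npz",**{k:v for k,v in c.items() if v is not None})
E
```

```text
pics
{'time_s': 0.0, 'q': array([ 2.88069940e-01,  3.59403866e-01,  1.10739359e-02, -3.41871732e-04,
       -1.22407152e+00, -2.88110450e-01]), 'joint_vel': array([-0.0007906 ,  0.00081722, -0.0010639 ,  0.00080666,  0.00113267,
        0.00063428]), 'tau': array([ 2.55543900e-04, -5.83324420e+01,  2.93422562e+01,  6.93659976e+00,
       -6.00149287e-03, -1.14765509e-06]), 'eef_pos': array([ 6.74819281e-01, -1.88320794e-05,  4.03760503e-01]), 'tool_rot': array([ 0.49959453, -0.49958999,  0.50048361,  0.5003312 ]), 'wrist_force': array([0.08556549, 0.02692653, 0.75174299]), 'moment': array([ 0.0471679 ,  0.01711637, -0.02652407]), 'opening': 1.0019255172928034} 0.1547
scene [[496.03045621   0.         280.97002722]
 [  0.         496.03045621 214.53396072]
 [  0.           0.           1.        ]] [[-1.06240186e-01  9.94340045e-01 -9.47602843e-04  6.19791820e-02]
 [-6.92815786e-01 -7.33401933e-02  7.17375427e-01  3.62554403e-01]
 [ 7.13245616e-01  7.68706131e-02  6.96686156e-01 -1.81591353e+00]
 [ 0.00000000e+00  0.00000000e+00  0.00000000e+00  1.00000000e+00]] {'image', 'camera_matr
[... 172 characters left out ...]
824 -0.70383016 -0.01305947 -0.44864687]
 [ 0.46672986  0.45693587  0.75721387 -0.33610759]
 [-0.52698262 -0.54390506  0.65303645 -0.67448159]
 [ 0.          0.          0.          1.        ]] {'image', 'camera_matrix', 'z_map', 'world_to_cam'}
wrist [[325.1922621    0.         282.70005836]
 [  0.         325.1922621  207.94706273]
 [  0.           0.           1.        ]] [[-9.99999188e-01  6.30446334e-04  1.10761530e-03  6.75044035e-01]
 [-9.26580182e-04 -9.56355914e-01 -2.92202853e-01  3.87799263e-02]
 [ 8.75056221e-04 -2.92203642e-01  9.56355721e-01 -3.79016659e-01]
 [ 0.00000000e+00  0.00000000e+00  0.00000000e+00  1.00000000e+00]] {'image', 'camera_matrix', 'z_map', 'world_to_cam'}
```

View pics/scene0.png

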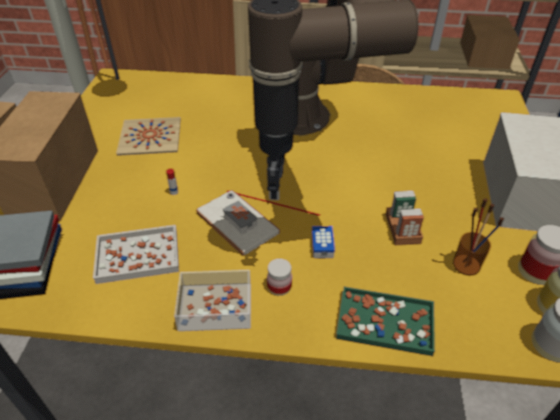

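View pics/side0.png

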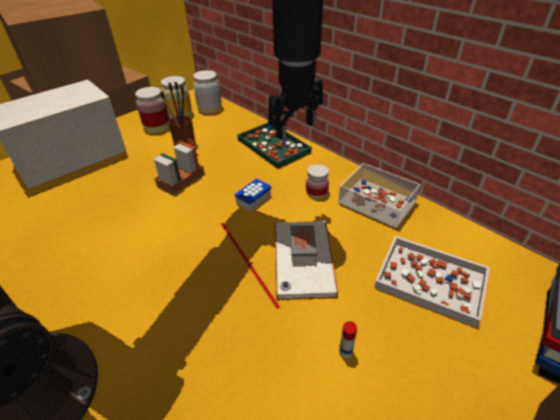

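View pics/wrist0.png

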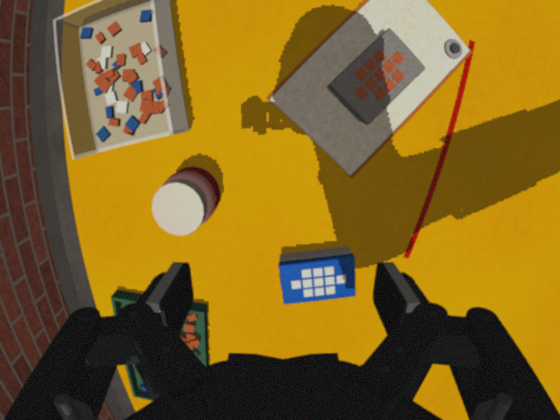

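```bash
cat > h.py <<'E'
import numpy as np, cv2
from workcell import monitor, viewer, job, r
def ray(c,fish,u,v):
    K=c["camera_matrix"];T=c["world_to_cam"]
    x=(u-K[0,2])/K[0,0]; y=(v-K[1,2])/K[1,1]
    if fish:
        t=np.hypot(x,y); s=np.sin(t)/max(t,1e-9); d=np.array([x*s,y*s,np.cos(t)])
    else: d=np.array([x,y,1.])
    d=np.array([d[0],-d[1],-d[2]]); R=T[:3,:3]; o=-R.T@T[:3,3]
    return o,R.T@d
def plane(c,fish,u,v,z):
    o,d=ray(c,fish,u,v); return o+d*(z-o[2])/d[2]
def proj(c,fish,P):
    T=c["world_to_cam"];K=c["camera_matrix"]; p=T[:3,:3]@np.asarray(P)+T[:3,3]; p=np.array([p[0],-p[1],-p[2]])
    if fish:
        rr=np.hypot(p[0],p[1]); t=np.arctan2(rr,p[2]); q=p[:2]/rr*t
    else: q=p[:2]/p[2]
    return q*K[0,0]+K[:2,2]
def tri(rays):
    A=np.zeros((3,3));b=np.zeros(3)
    for o,d in rays:
        d=d/np.linalg.norm(d);M=np.eye(3)-np.outer(d,d);A+=M;b+=M@o
    p=np.linalg.solve(A,b); res=[np.linalg.norm((np.eye(3)-np.outer(d,d)/(d@d))@(p-o)) for o,d in rays]
    return p,res
def load(n): return dict(np.load(n))
def snap(n,tag):
    c=viewer.capture(n); np.savez(f"{n}{tag}.npz",**c); cv2.imwrite(f"pics/{n}{tag}.png",c["image"]); return c
E
python3 - <<'E'
import cv2
w=cv2.imread("pics/wrist0.png");s=cv2.imread("pics/side0.png");c=cv2.imread("pics/scene0.png")
cv2.imwrite("pics/w_board.png",cv2.resize(w[0:200,260:500],None,fx=3.2,fy=3,interpolation=cv2.INTER_CUBIC))
cv2.imwrite("pics/s_rack.png",cv2.resize(s[120:220,140:290],None,fx=5,fy=5,interpolation=cv2.INTER_CUBIC))
cv2.imwrite("pics/c_rack.png",cv2.resize(c[180:260,370:440],None,fx=7,fy=7,interpolation=cv2.INTER_CUBIC))
cv2.imwrite("pics/w_blue.png",cv2.resize(w[230:320,260:370],None,fx=6,fy=6,interpolation=cv2.INTER_CUBIC))
E
```

```text
(no output)
```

View pics/w_board.png

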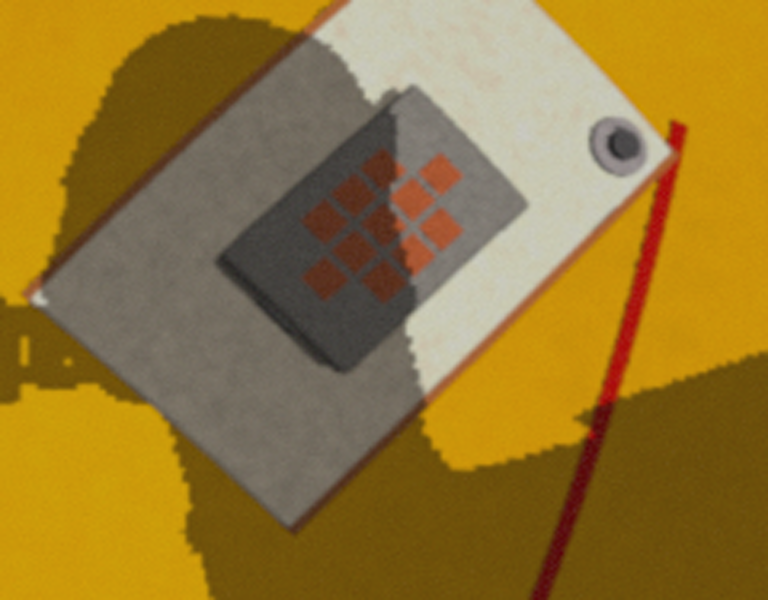

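View pics/s_rack.png

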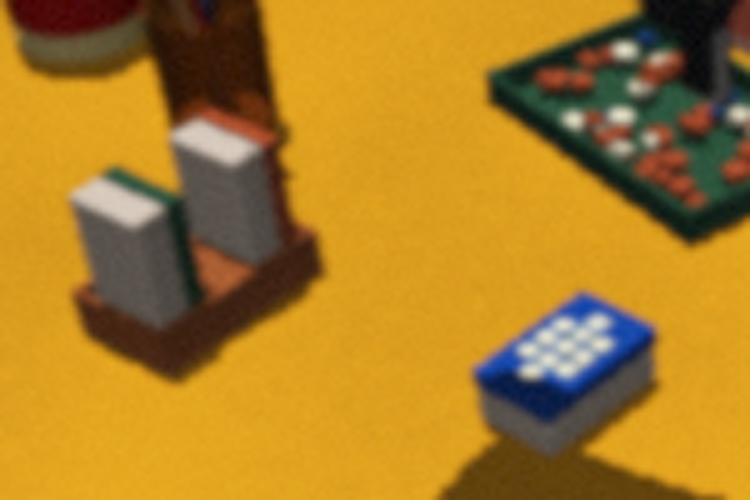

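View pics/c_rack.png

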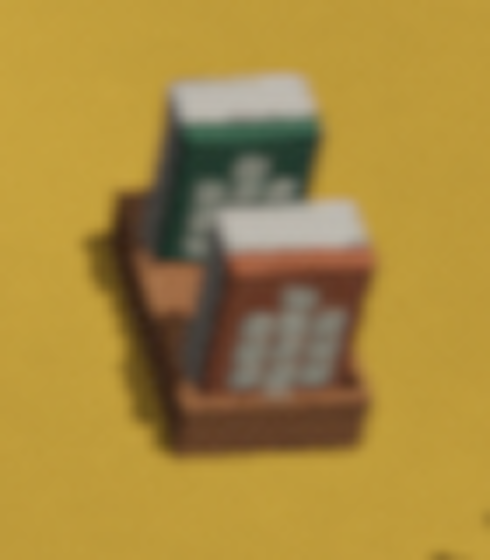

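View pics/w_blue.png

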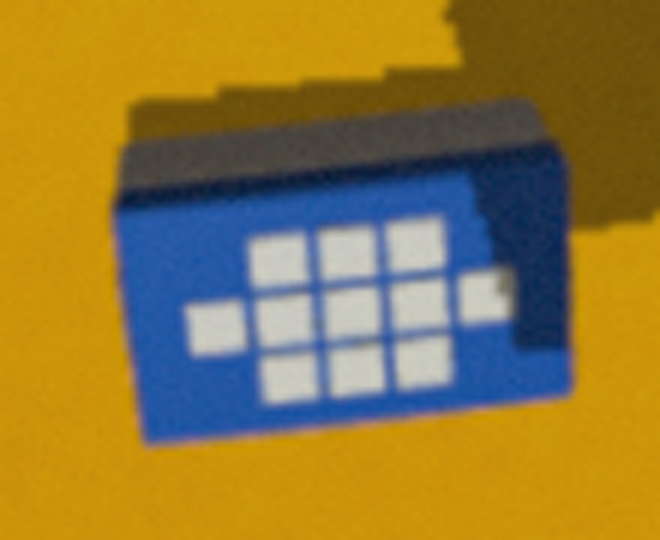

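Run:
```python
from h import *
np.set_printoptions(precision=4,suppress=True)
w=load("wrist0.npz");s=load("side0.npz");c=load("scene0.npz")
P=lambda u,v,z:plane(w,1,u,v,z)
print("pin",P(454.4,48.3,.026)[:2], P(453.7,48.6,.020)[:2])
t0=P(472.2,40.7,0);t1=P(407,257,0);print("tape",t0,t1,np.linalg.norm(t1-t0))
b=[P(*q,.018) for q in [(269.4,98.3),(351.6,176.7),(470.6,51.7)]];print("board",b,np.linalg.norm(b[0]-b[1]),np.linalg.norm(b[1]-b[2]))
for nm,q,z in [("grey",[(389,28.3),(424.7,68.3),(367.2,124),(329.4,87.3)],.054),("blue",[(279.7,264.2),(284.2,303.8),(355.3,295.8),(353.7,255)],.036)]:
    g=np.array([P(*x,z) for x in q]);print(nm,g[:,:2].tolist(),g.mean(0),[np.linalg.norm(g[i]-g[(i+1)%4]) for i in range(4)])
# rack cases tops, scene 7x off 370,180 z .096
S=lambda cam,u,v,z:plane(cam,0,u,v,z)
def sc(q): return [S(c,370+a/7,180+b/7,.096)[:2] for a,b in q]
def si(q): return [S(s,140+a/5,120+b/5,.096)[:2] for a,b in q]
for nm,q in [("terra",[(218,208),(355,202),(374,255),(222,258)]),("green",[(172,82),(305,73),(320,120),(170,127)])]:
    g=np.array(sc(q));print("scene",nm,g.tolist(),g.mean(0),[np.linalg.norm(g[i]-g[(i+1)%4]) for i in range(4)])
for nm,q in [("terra",[(210,110),(278,140),(240,165),(175,130)]),("green",[(117,170),(183,200),(140,228),(73,197)])]:
    g=np.array(si(q));print("side",nm,g.tolist(),g.mean(0),[np.linalg.norm(g[i]-g[(i+1)%4]) for i in range(4)])
# depth clouds
for n,cc,f in [("scene",c,0),("side",s,0)]:
    zm=cc["z_map"];H,W=zm.shape;K=cc["camera_matrix"];T=cc["world_to_cam"]
    v,u=np.mgrid[:H,:W];p=np.stack([(u-K[0,2])/K[0,0]*zm,-(v-K[1,2])/K[1,1]*zm,-zm],-1)
    X=(p-T[:3,3])@T[:3,:3]
    m=(zm>0)&(X[...,2]>.09)&(X[...,2]<.102)&(X[...,0]>.5)&(X[...,0]<.9)&(X[...,1]>.05)&(X[...,1]<.4)
    pts=X[m];print(n,m.sum())
    for k in (0,1):
        pass
    if m.sum()>20:
        pc=pts[:,:2].astype(np.float32);_,lab,cen=cv2.kmeans(pc,2,None,(3,50,1e-4),5,cv2.KMEANS_PP_CENTERS)
        for i in range(2):print(cv2.minAreaRect(pc[lab[:,0]==i]),pts[lab[:,0]==i][:,2].mean())
    np.save(n+"_X0.npy",X)
```

```text
pin [ 0.4774 -0.1599] [ 0.475  -0.1609]
tape [ 0.4348 -0.1815  0.    ] [0.5088 0.1087 0.    ] 0.2994850835333998
board [array([ 0.6893, -0.0886,  0.018 ]), array([ 0.5973, -0.0024,  0.018 ]), array([ 0.4492, -0.1616,  0.018 ])] 0.12607000939173138 0.21738779924081342
grey [[0.5688276332178971, -0.1641219207236661], [0.5296983722843227, -0.1259032999811033], [0.5911802403515569, -0.06366030237542646], [0.629838321700147, -0.09867095498982342]] [ 0.5799 -0.1131  0.054 ] [np.float64(0.05469700204464228), np.float64(0.08748834694962003), np.float64(0.05215546999155685), np.float64(0.0894769971812353)]
blue [[0.6786151144526245, 0.0969179736864195], [0.6733347982441386, 0.15222416339864567], [0.5853447735143215, 0.1426463403801991], [0.5926252148823833, 0.08615483127137788]] [0.6325 0.1195 0.036 ] [np.float64(0.055557684974685106), np.float64(0.0885097686457631), np.float64(0.05695871687376584), np.float64(0.08666087965597066)]
scene terra [[0.5703823590990763, 0.3197400831715301], [0.5615540936883381, 0.37173296804331424], [0.5900612322628125, 0.3760735271642308], [0.5976711478303065, 0.
[... 993 characters left out ...]
5, 0.35182127074750214]] [0.5047 0.3288] [np.float64(0.052882249153779516), np.float64(0.03150234702626123), np.float64(0.05308135578215996), np.float64(0.03183716378007328)]
scene 329
((0.5142927169799805, 0.33354005217552185), (0.0311700738966465, 0.0538627915084362), 7.029470443725586) 0.09351059497734755
((0.5796341896057129, 0.3453250527381897), (0.0408758781850338, 0.054670706391334534), 9.188663482666016) 0.0933583154957466
side 259
((0.5127605199813843, 0.3361606001853943), (0.024386480450630188, 0.058564022183418274), 0.23704959452152252) 0.0954057874336663
((0.5760281085968018, 0.34891486167907715), (0.03683866187930107, 0.05479814484715462), 7.4438629150390625) 0.09523818880984729
```

Run:
```python
from h import *
np.set_printoptions(precision=4,suppress=True)
print([a for a in dir(r) if not a.startswith('__')],[a for a in dir(monitor) if not a.startswith('__')])
w=load("wrist0.npz")
print("pot cap",plane(w,1,178,208,.075)); 
print("pot base", plane(w,1,205,193,.01))
for k in (0,1):
  pass
X=np.load("side_X0.npy");Z=np.load("scene_X0.npy")
print("stick", X[335,349],Z[175,171], "pot",X[172,318],Z[268,280])
def near(X,lo,hi):
    m=((X>lo)&(X<hi)).all(-1);return X[m].min(0),X[m].max(0),m.sum()
for Q in (X,Z): print("pot pts",near(Q,[.68,-.05,.05],[.85,.12,.09]))
# tape line fit
im=w["image"].astype(int);m=(im[...,2]-im[...,1]>90)&(im[...,2]-im[...,0]>80)
v,u=np.nonzero(m);k=(u>400)&(u<480)&(v>38)&(v<262);k&=~((v<60)&(u<466))
P=np.array([plane(w,1,a,b,0)[:2] for a,b in zip(u[k],v[k])]).astype(np.float32)
f=cv2.fitLine(P,cv2.DIST_HUBER,0,.001,.001).ravel();print("line",f,np.degrees(np.arctan2(f[1],f[0])),len(P))
n=np.array([f[1],-f[0]]);print("perp spread",np.abs((P-f[2:])@n).max())
```

```text
['PlanningError', 'hold_point_z'] ['get_state']
pot cap [0.7791 0.0169 0.075 ]
pot base [0.7663 0.0184 0.01  ]
stick [ 0.4477 -0.3476  0.0793] [ 0.4679 -0.337   0.0739] pot [0.7721 0.01   0.0769] [0.7843 0.0192 0.0731]
pot pts (array([ 0.7507, -0.05  ,  0.05  ]), array([0.8484, 0.0472, 0.0777]), np.int64(364))
pot pts (array([ 0.7542, -0.0499,  0.05  ]), array([0.8499, 0.0434, 0.0793]), np.int64(452))
line [ 0.2508  0.968   0.4617 -0.0781] 75.474525 563
perp spread 0.003812185
```

```bash
cat >> h.py <<'E'
from scipy.spatial.transform import Rotation as Ro
np.set_printoptions(precision=4,suppress=True)
def cur():
    s=monitor.get_state(); q=s["tool_rot"]; return s["eef_pos"],Ro.from_quat([q[1],q[2],q[3],q[0]]),s
def mk(d,j):
    d=np.array(d,float);d/=np.linalg.norm(d);j=np.array(j,float);j-=d*(j@d);j/=np.linalg.norm(j)
    return Ro.from_matrix(np.stack([d,j,np.cross(d,j)],1))
def down(jdeg): a=np.radians(jdeg);return mk([0,0,-1],[np.cos(a),np.sin(a),0])
def plan(p,R,tag=""):
    P,C,s=cur(); sh=C.inv().apply(np.array(p)-P); rv=np.degrees((C.inv()*R).as_rotvec())
    print(tag,"shift",sh.round(4),"rot",rv.round(2),"| t",round(s["time_s"],2),"q",s["q"].round(2))
def pose():
    P,C,s=cur(); M=C.as_matrix(); print("t",round(s["time_s"],2),"P",P,"d",M[:,0],"j ang",np.degrees(np.arctan2(M[1,1],M[0,1])).round(2),"F",s["wrist_force"].round(1),"q",s["q"].round(2),"op",round(s["opening"],3))
E
python3 - <<'E'
from h import *
plan([.702,-.118,.27],down(241)); plan([.702,-.118,.184],down(241))
E
```

```text
shift [ 0.134  -0.0273 -0.118 ] rot [-61.     0.03  -0.07] | t 0.15 q [ 0.29  0.36  0.01 -0.   -1.22 -0.29]
 shift [ 0.22   -0.0274 -0.1179] rot [-61.     0.03  -0.07] | t 0.15 q [ 0.29  0.36  0.01 -0.   -1.22 -0.29]
```

{"method": "send_rows", "body": {
  "commands": [0.06, -0.012, -0.055, -11, 0, 0, 1, 0.115, -0.025, -0.11, -22, 0, 0, 1, 0.134, -0.027, -0.118, -33, 0, 0, 1, 0.134, -0.027, -0.118, -44, 0, 0, 1, 0.134, -0.027, -0.118, -55, 0, 0, 1],
  "force": 30
}}

```text
time_s: 0.78
eef_pos: [0.7018, -0.1189, 0.269]
tool_rot: [0.218, -0.672, 0.219, 0.673]
wrist_force: [-0.7, 0.2, 1.2]
opening: -0.004
```

Run:
```python
from h import *
pose();plan([.702,-.118,.184],down(241));snap("wrist","1")
```

```text
t 0.78 P [ 0.7018 -0.1189  0.269 ] d [-0.0027 -0.0003 -1.    ] j ang -126.0 F [-0.7  0.2  1.2] q [ 0.11  0.52 -0.06 -0.   -1.    0.84] op -0.004
 shift [ 0.085  -0.001   0.0002] rot [-7.    0.12 -0.1 ] | t 0.78 q [ 0.11  0.52 -0.06 -0.   -1.    0.84]
```

View pics/wrist1.png

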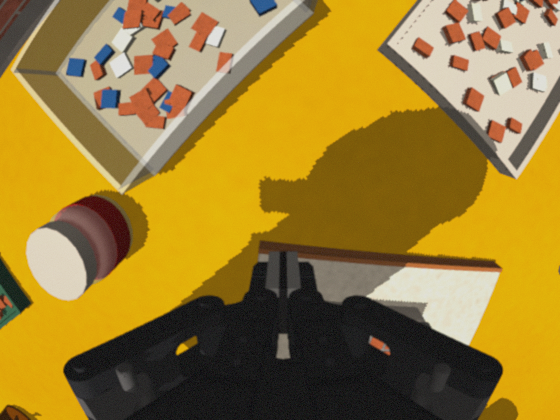

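Run:
```python
from h import *
w=load("wrist1.npz")
a=plane(w,1,260,243,.018);b=plane(w,1,500,266,.018);print(a,b,np.linalg.norm(a-b),np.degrees(np.arctan2(*(a-b)[1::-1])))
for z in (.08,.05,.006): print(proj(w,1,[.7018,-.1189,z]))
pin=np.array([.476,-.160]);th=np.radians(47.1);y=np.array([np.cos(th),np.sin(th)]);x=np.array([y[1],-y[0]])
print("exp corner",pin+.11*x+.2*y, "tool in board", (np.array([.7018,-.1189])-pin)@x,(np.array([.7018,-.1189])-pin)@y)
```

```text
[ 0.6957 -0.0934  0.018 ] [ 0.547  -0.2498  0.018 ] 0.21580302526133974 46.46233186303771
[283.4752 254.4753]
[283.3237 233.8694]
[283.1632 212.199 ]
exp corner [ 0.6927 -0.0884] tool in board 0.1374305588319786 0.1838142853510849
```

{"method": "send_rows", "body": {
  "commands": [0.045, 0, 0, 0, 0, 0, 1, 0.075, 0, 0, 0, 0, 0, 1, 0.085, 0, 0, 0, 0, 0, 1]
}}

```text
time_s: 1.2
eef_pos: [0.7012, -0.1179, 0.1834]
tool_rot: [0.221, -0.67, 0.221, 0.673]
wrist_force: [0.1, 0.1, 1.2]
opening: 0.002
```

Run:
```python
from h import *
pose()
pin=np.array([.476,-.160])
for t,xx in [(49,.126),(54,.122),(59,.121),(64,.121),(69,.121),(72.5,.121)]:
    th=np.radians(t);y=np.array([np.cos(th),np.sin(th)]);x=np.array([y[1],-y[0]])
    p=pin+xx*x+.184*y; plan([*p,.183],down(180+t),t)
```

```text
t 1.2 P [ 0.7012 -0.1179  0.1834] d [-0.0036 -0.0001 -1.    ] j ang -126.43 F [0.1 0.1 1.2] q [ 0.11  0.6  -0.13 -0.   -0.84  0.83] op 0.002
49 shift [ 0.0004 -0.0058  0.0159] rot [ 4.57  0.16 -0.13] | t 1.2 q [ 0.11  0.6  -0.13 -0.   -0.84  0.83]
54 shift [ 0.0005 -0.0174  0.0356] rot [-0.43  0.16 -0.13] | t 1.2 q [ 0.11  0.6  -0.13 -0.   -0.84  0.83]
59 shift [ 0.0005 -0.0271  0.0531] rot [-5.43  0.17 -0.12] | t 1.2 q [ 0.11  0.6  -0.13 -0.   -0.84  0.83]
64 shift [ 0.0005 -0.0353  0.0705] rot [-10.43   0.17  -0.11] | t 1.2 q [ 0.11  0.6  -0.13 -0.   -0.84  0.83]
69 shift [ 0.0006 -0.042   0.0885] rot [-15.43   0.18  -0.1 ] | t 1.2 q [ 0.11  0.6  -0.13 -0.   -0.84  0.83]
72.5 shift [ 0.0006 -0.0457  0.1014] rot [-18.93   0.18  -0.1 ] | t 1.2 q [ 0.11  0.6  -0.13 -0.   -0.84  0.83]
```

{"method": "send_rows", "body": {
  "commands": [0, -0.004, 0.01, 3, 0, 0, 1, 0, -0.007, 0.018, 3, 0, 0, 1, 0, -0.012, 0.027, 1, 0, 0, 1, 0, -0.0175, 0.036, -0.5, 0, 0, 1, 0, -0.022, 0.044, -3, 0, 0, 1]
}}

```text
time_s: 1.82
eef_pos: [0.68, -0.0733, 0.1867]
tool_rot: [-0.202, 0.679, -0.201, -0.677]
wrist_force: [3.7, -0.4, 1.4]
opening: -0.001
```

Run:
```python
from h import *
pose()
pin=np.array([.476,-.160])
for t,xx in [(59,.121),(64,.121),(69,.121),(72.5,.121)]:
    th=np.radians(t);y=np.array([np.cos(th),np.sin(th)]);x=np.array([y[1],-y[0]])
    p=pin+xx*x+.184*y; plan([*p,.183],down(180+t),t)
snap("wrist","2")
```

```text
t 1.82 P [ 0.68   -0.0733  0.1867] d [ 0.0024  0.0002 -1.    ] j ang -123.08 F [ 3.7 -0.4  1.4] q [ 0.18  0.56 -0.2   0.   -0.8   0.82] op -0.001
59 shift [ 0.0037 -0.0042  0.0094] rot [-2.08 -0.11  0.08] | t 1.82 q [ 0.18  0.56 -0.2   0.   -0.8   0.82]
64 shift [ 0.0036 -0.0135  0.0262] rot [-7.08 -0.11  0.08] | t 1.82 q [ 0.18  0.56 -0.2   0.   -0.8   0.82]
69 shift [ 0.0036 -0.0212  0.0438] rot [-12.08  -0.12   0.07] | t 1.82 q [ 0.18  0.56 -0.2   0.   -0.8   0.82]
72.5 shift [ 0.0036 -0.0257  0.0565] rot [-15.58  -0.12   0.07] | t 1.82 q [ 0.18  0.56 -0.2   0.   -0.8   0.82]
```

View pics/wrist2.png

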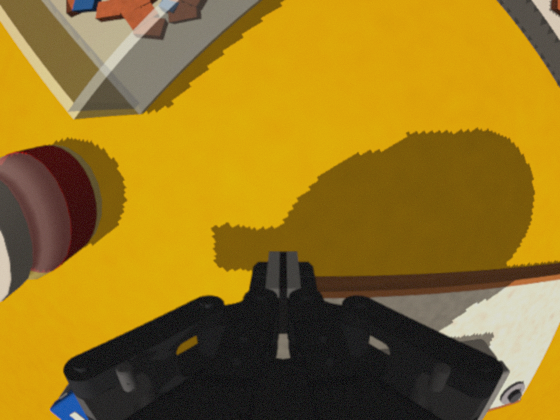

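{"method": "send_rows", "body": {
  "commands": [0.001, -0.0042, 0.0094, -2, 0, 0, 1, 0.003, -0.009, 0.018, -4.5, 0, 0, 1, 0.003, -0.0135, 0.0262, -7, 0, 0, 1, 0.003, -0.018, 0.035, -9.5, 0, 0, 1, 0.003, -0.0212, 0.0438, -12, 0, 0, 1]
}}

```text
time_s: 2.5
eef_pos: [0.6538, -0.0321, 0.1822]
tool_rot: [0.13, -0.695, 0.13, 0.696]
wrist_force: [1.5, -0.5, -1.1]
opening: -0.003
```

Run:
```python
from h import *
pose()
pin=np.array([.476,-.160])
for t,xx in [(69,.121),(72.5,.121),(75,.121)]:
    th=np.radians(t);y=np.array([np.cos(th),np.sin(th)]);x=np.array([y[1],-y[0]])
    p=pin+xx*x+.184*y; plan([*p,.183],down(180+t),t)
w=snap("wrist","3")
snap("side","3");snap("scene","3")
```

```text
t 2.5 P [ 0.6538 -0.0321  0.1822] d [-0.0012 -0.0001 -1.    ] j ang -111.13 F [ 1.5 -0.5 -1.1] q [ 0.25  0.53 -0.27 -0.   -0.76  0.95] op -0.003
69 shift [-0.0008 -0.0008 -0.0009] rot [-0.13  0.06 -0.03] | t 2.5 q [ 0.25  0.53 -0.27 -0.   -0.76  0.95]
72.5 shift [-0.0008 -0.0079  0.0106] rot [-3.63  0.06 -0.03] | t 2.5 q [ 0.25  0.53 -0.27 -0.   -0.76  0.95]
75 shift [-0.0008 -0.0124  0.0191] rot [-6.13  0.06 -0.03] | t 2.5 q [ 0.25  0.53 -0.27 -0.   -0.76  0.95]
```

View pics/wrist3.png

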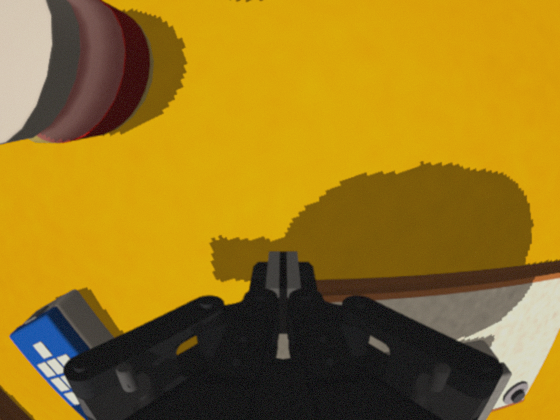

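View pics/side3.png

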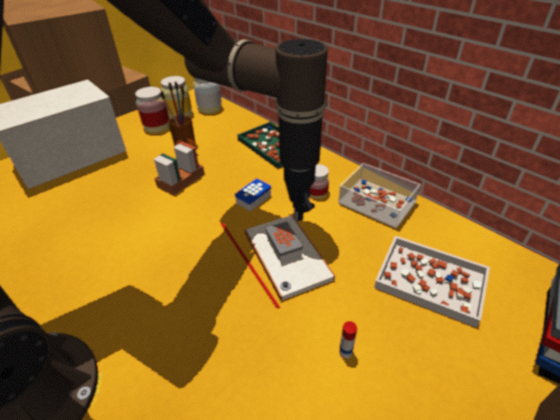

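Run:
```python
from h import *
s=cv2.imread("pics/side3.png");w=cv2.imread("pics/wrist3.png")
cv2.imwrite("pics/s3z.png",cv2.resize(s[205:315,210:345],None,fx=5.5,fy=5.5,interpolation=cv2.INTER_CUBIC))
cv2.imwrite("pics/w3z.png",cv2.resize(w[250:420,300:560],None,fx=3,fy=3,interpolation=cv2.INTER_CUBIC))
```

```text
(no output)
```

View pics/s3z.png

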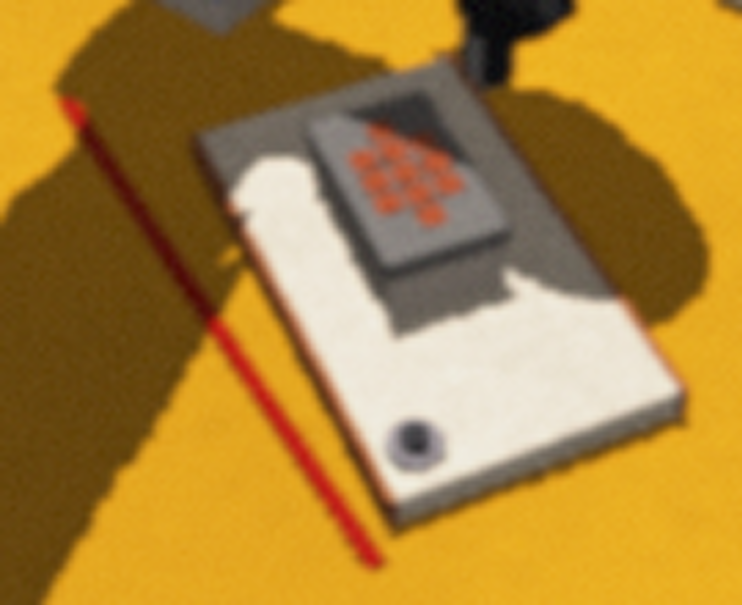

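View pics/w3z.png

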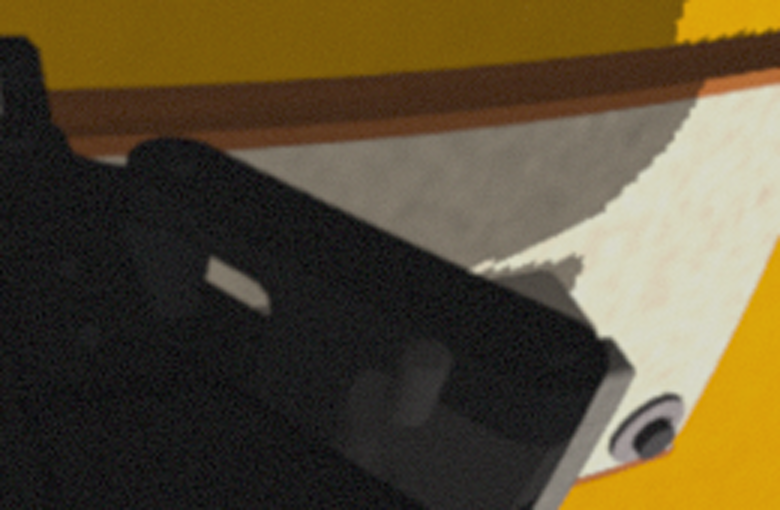

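Run:
```python
from h import *
s=load("side3.npz");w=load("wrist3.npz")
f=lambda a,b,z:plane(s,0,210+a/5.5,205+b/5.5,z)
def ang(p,q): d=(p-q)[:2]; return np.degrees(np.arctan2(d[1],d[0])),np.linalg.norm(d)
print("near",ang(f(196,137,.018),f(393,500,.018)),"far",ang(f(455,62,.018),f(685,392,.018)),"tape",ang(f(67,100,0),f(375,563,0)))
print("pin",f(415,440,.026),"corners",f(196,137,.018),f(393,500,.018),f(685,392,.018))
g=lambda a,b,z:plane(w,1,300+a/3,250+b/3,z)
print("wrist far",ang(g(80,133,.018),g(780,67,.018)),ang(g(80,152,.018),g(780,85,.018)), g(655,435,.026))
```

```text
near (np.float64(69.69050171635992), np.float64(0.21642527729462444)) far (np.float64(69.52006801709123), np.float64(0.2137416494361286)) tape (np.float64(75.22868710813302), np.float64(0.2962244701447707))
pin [ 0.4742 -0.1645  0.026 ] corners [0.5279 0.029  0.018 ] [ 0.4527 -0.174   0.018 ] [ 0.5703 -0.2196  0.018 ]
wrist far (np.float64(69.03161298256741), np.float64(0.15621983753905613)) (np.float64(68.69819770516881), np.float64(0.15826407470439297)) [ 0.4812 -0.16    0.026 ]
```

{"method": "send_rows", "body": {
  "commands": [-0.001, -0.003, 0.005, -1.5, 0, 0, 1, -0.001, -0.0065, 0.0095, -3, 0, 0, 1, -0.001, -0.0095, 0.014, -4.5, 0, 0, 1, -0.001, -0.0115, 0.018, -6, 0, 0, 1, -0.001, -0.0115, 0.018, -6, 0, 0, 1]
}}

```text
time_s: 3.28
eef_pos: [0.6417, -0.0149, 0.1837]
tool_rot: [0.094, -0.701, 0.094, 0.701]
wrist_force: [-0.2, -0.9, 0.3]
opening: 0.004
```

Run:
```python
from h import *
pose()
pin=np.array([.476,-.160])
for t,xx in [(75.4,.121)]:
    th=np.radians(t);y=np.array([np.cos(th),np.sin(th)]);x=np.array([y[1],-y[0]])
    p=pin+xx*x+.184*y; plan([*p,.183],down(180+t),t)
s=snap("side","4")
cv2.imwrite("pics/s4z.png",cv2.resize(s["image"][205:315,210:345],None,fx=5.5,fy=5.5,interpolation=cv2.INTER_CUBIC))
```

```text
t 3.27 P [ 0.6417 -0.0149  0.1837] d [-0.0003  0.0002 -1.    ] j ang -105.24 F [-0.2 -0.9  0.3] q [ 0.28  0.51 -0.3  -0.   -0.75  1.02] op 0.004
75.4 shift [ 0.0007 -0.0018  0.0027] rot [-0.64  0.02  0.  ] | t 3.27 q [ 0.28  0.51 -0.3  -0.   -0.75  1.02]
```

View pics/s4z.png

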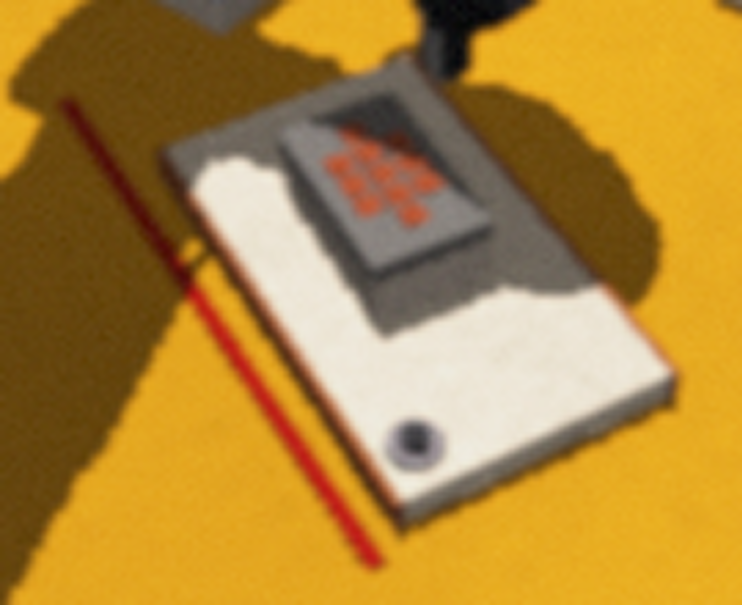

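Run:
```python
from h import *
s=load("side4.npz")
f=lambda a,b,z:plane(s,0,210+a/5.5,205+b/5.5,z)
def ang(p,q): d=(p-q)[:2]; return np.degrees(np.arctan2(d[1],d[0])),np.linalg.norm(d)
print("near",ang(f(163,150,.018),f(403,503,.018)),"far",ang(f(413,60,.018),f(677,377,.018)),"tape",ang(f(67,100,0),f(375,563,0)))
# pull away: clear of board then up
P,C,_=cur();th=np.radians(75);y=np.array([np.cos(th),np.sin(th)]);x=np.array([y[1],-y[0]])
```

```text
near (np.float64(74.70462895236174), np.float64(0.218607601679201)) far (np.float64(74.31369127454035), np.float64(0.21615151103348493)) tape (np.float64(75.22868710813302), np.float64(0.2962244701447707))
```

{"method": "send_rows", "body": {
  "commands": [0, -0.0008, 0.0015, 0, 0, 0, 1, 0, -0.0018, 0.0027, -0.5, 0, 0, 1, 0, -0.0018, 0.0027, -0.5, 0, 0, 1, 0, 0, -0.015, 0, 0, 0, 1, -0.06, 0, -0.025, 0, 0, 0, 1]
}}

```text
time_s: 3.95
eef_pos: [0.6647, -0.0222, 0.2391]
tool_rot: [0.093, -0.697, 0.095, 0.704]
wrist_force: [1.1, -0.0, 0.5]
opening: -0.004
```

Run:
```python
from h import *
pose()
# view pose over board: TCP such that camera sees board, jaws along world ~ 
plan([.66,-.075,.42],down(180),"view")
```

```text
t 3.95 P [ 0.6647 -0.0222  0.2391] d [-0.0104 -0.0016 -0.9999] j ang -105.35 F [ 1.1 -0.   0.5] q [ 0.26  0.48 -0.2  -0.   -0.9   1.05] op -0.004
view shift [-0.1808  0.0529 -0.0077] rot [74.65  0.31 -0.57] | t 3.95 q [ 0.26  0.48 -0.2  -0.   -0.9   1.05]
```

Run:
```python
from h import *
plan([.45,-.06,.42],down(-90),"view")
```

```text
view shift [-0.1786  0.094   0.1987] rot [-15.35   0.58  -0.17] | t 3.95 q [ 0.26  0.48 -0.2  -0.   -0.9   1.05]
```

{"method": "send_rows", "body": {
  "commands": [-0.06, 0.01, 0.0, -7, 0, 0, 0, -0.1, 0.04, 0.05, -15, 0, 0, 0, -0.14, 0.07, 0.1, -15, 0, 0, -1, -0.178, 0.09, 0.15, -15, 0, 0, -1, -0.178, 0.094, 0.198, -15, 0, 0, -1]
}}

```text
time_s: 4.58
eef_pos: [0.4513, -0.061, 0.4234]
tool_rot: [-0.002, 0.708, -0.002, -0.706]
wrist_force: [0.8, 1.1, 0.4]
opening: 0.999
```

{"method": "send_rows", "body": {
  "commands": [0, 0, 0, 0, 0, 0, -1]
}}

```text
time_s: 4.7
eef_pos: [0.4487, -0.061, 0.4234]
tool_rot: [-0.002, 0.709, -0.001, -0.706]
wrist_force: [-0.1, 0.1, -0.4]
opening: 0.999
```

Run:
```python
from h import *
pose();snap("wrist","5");snap("side","5")
```

```text
t 4.7 P [ 0.4487 -0.061   0.4234] d [ 0.004   0.0021 -1.    ] j ang -90.27 F [-0.1  0.1 -0.4] q [ 0.3  -0.03 -0.42 -0.   -1.18  1.26] op 0.999
```

View pics/wrist5.png

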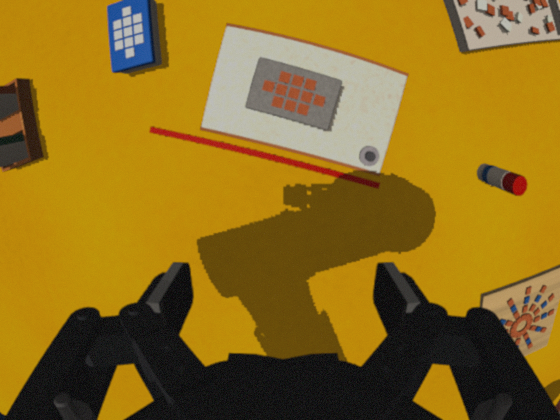

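```bash
cat > meas.py <<'E'
from h import *
import sys
w=load(sys.argv[1]);im=w["image"]
def fit(pts,z):
    P=np.array([plane(w,1,a,b,z)[:2] for a,b in pts]).astype(np.float32)
    f=cv2.fitLine(P,cv2.DIST_HUBER,0,.001,.001).ravel();a=np.degrees(np.arctan2(f[1],f[0]))%180
    return a,f[2:],np.std((P-f[2:])@[f[1],-f[0]])
hsv=cv2.cvtColor(cv2.GaussianBlur(im,(3,3),0),cv2.COLOR_BGR2HSV)
red=((hsv[...,0]<5)|(hsv[...,0]>174))&(hsv[...,1]>190)&(hsv[...,2]>60)
red=red.astype(np.uint8);n,l,st,_=cv2.connectedComponentsWithStats(red)
k=1+np.argmax(np.maximum(st[1:,2],st[1:,3]));v,u=np.nonzero(l==k);print("tape",fit(zip(u,v),0),st[k])
# board: low saturation big component
b=((hsv[...,1]<110)&(hsv[...,2]>90)).astype(np.uint8);b=cv2.morphologyEx(b,cv2.MORPH_OPEN,np.ones((3,3)));b[250:]=0
n,l,st,_=cv2.connectedComponentsWithStats(b)
x0=int(sys.argv[2]);y0=int(sys.argv[3]);k=l[y0,x0];print(st[k])
c=max(cv2.findContours((l==k).astype(np.uint8),cv2.RETR_EXTERNAL,cv2.CHAIN_APPROX_NONE)[0],key=cv2.contourArea)
P=np.array([plane(w,1,*q,.018)[:2] for q in c[:,0]]).astype(np.float32)
rc=cv2.minAreaRect(P*1000);print("board rect mm",rc)
bx=cv2.boxPoints(rc)/1000;print(bx)
for i in range(4):
    p,q=bx[i],bx[(i+1)%4];L=np.linalg.norm(q-p);t=(q-p)/L;nn=np.array([t[1],-t[0]])
    s=(P-p)@t;e=(P-p)@nn;m=(abs(e)<.006)&(s>.02)&(s<L-.02)
    f=cv2.fitLine(P[m],cv2.DIST_HUBER,0,.001,.001).ravel();print(L,np.degrees(np.arctan2(f[1],f[0]))%180)
E
python3 meas.py wrist5.npz 225 80
```

```text
tape (np.float32(75.36367), array([ 0.4724, -0.0393], dtype=float32), np.float32(0.0012952052)) [151 128 227  59 830]
[  202    26   205   148 18150]
board rect mm ((542.1886596679688, -85.4424819946289), (218.94973754882812, 125.07884979248047), 75.11503601074219)
[[ 0.4536 -0.1752]
 [ 0.5745 -0.2073]
 [ 0.6308  0.0043]
 [ 0.5099  0.0364]]
0.12507886 165.19888
0.21894976 75.162476
0.12507887 165.17395
0.21894975 75.19067
```

Run:
```python
from h import *
D=[(.3594,.0111,-1.2241,.6748,0,.4038),(.52,-.06,-1.0,.7018,-.1189,.269),(.60,-.13,-.84,.7012,-.1179,.1834),(.56,-.20,-.80,.68,-.0733,.1867),(.53,-.27,-.76,.6538,-.0321,.1822),(.51,-.30,-.75,.6417,-.0149,.1837),(.48,-.20,-.90,.6647,-.0222,.2391)]
s=monitor.get_state();q=s["q"];D.append((q[1],q[2],q[4],*s["eef_pos"]))
lat=[np.hypot(.6748,0)*np.sin(.2881-0), np.hypot(.4487,.061)*np.sin(q[0]-np.arctan2(-.061,.4487))];print(lat)
A=[];b=[]
for q2,q3,q5,x,y,z in D:
    rho=np.sqrt(x*x+y*y-.1915**2);f=q2-q3
    A+=[[1,np.sin(q2),np.cos(f),0],[0,np.cos(q2),-np.sin(f),1]];b+=[rho,z]
sol,res,_,_=np.linalg.lstsq(np.array(A),np.array(b),rcond=None);print(sol,(np.array(A)@sol-b).round(4))
# grey & blue in wrist5
w=load("wrist5.npz");cv2.imwrite("pics/w5z.png",cv2.resize(w["image"][0:170,90:420],None,fx=2.4,fy=2.4,interpolation=cv2.INTER_CUBIC))
```

```text
[np.float64(0.1917316303085596), np.float64(0.19133381616323256)]
[-0.0073  0.6026  0.4718  0.0012] [ 0.001   0.0005  0.0012 -0.0034 -0.0003  0.0005 -0.0019  0.      0.
  0.0005 -0.0005  0.0017  0.0009 -0.     -0.0004  0.0002]
```

View pics/w5z.png

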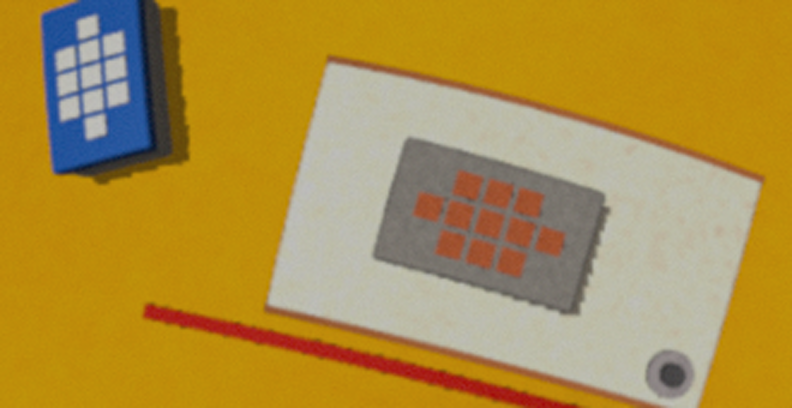

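Run:
```python
from h import *
Z=np.load("scene_X0.npy")
for (a,b) in [(470,262),(478,215),(486,207),(500,225),(385,318),(345,295),(432,300),(340,335)]: print((a,b),Z[b,a])
# IK feasibility
from scipy.optimize import least_squares
lo=np.array([-3.07,-1.43,-1.02,-3.03,-3.05,-3.03]);hi=np.array([3.07,2.12,1.25,1.67,0,3.03])
def fk(q,d6,a=-.0073,L1=.6026,L2=.4718,lat=.1915):
    h=d6+.0012
    B=Ro.from_euler('z',q[0]); W=np.array([a+L1*np.sin(q[1])+L2*np.cos(q[1]-q[2]),-lat,h+L1*np.cos(q[1])-L2*np.sin(q[1]-q[2])])
    R=B*Ro.from_euler('y',q[1]-q[2])*Ro.from_euler('x',q[3])*Ro.from_euler('y',-q[4])
    d=R.apply([1,0,0]); return B.apply(W)+d6*d,R*Ro.from_euler('x',q[5])
q=np.array([.288,.359,.011,0,-1.224,-.288]);p,R=fk(q,.13);print(p,R.as_matrix())
def ik(p,R,d6,q0):
    f=lambda q:np.r_[(fk(q,d6)[0]-p)*5,(fk(q,d6)[1].inv()*R).as_rotvec()]
    s=least_squares(f,q0,bounds=(lo,hi));return s.x,np.abs(s.fun).max()
s=np.radians(9.5);u=np.array([np.cos(s),np.sin(s),0]);yc=np.array([-np.sin(s),np.cos(s),0]);z=np.array([0,0,1])
for d6 in (.1,.15,.2):
  for t in (30,):
    b=np.radians(t)
    G=np.array([.589,.348,.062]);d=-np.sin(b)*u-np.cos(b)*z
    G2=np.array([.65,.235,.024]);d2=np.cos(b)*u-np.sin(b)*z
    for j in (-yc,yc):
      for q0 in ([.6,.5,-.2,0,-1.5,.9],[.6,.5,-.2,0,-1.5,-1.5]):
        A=ik(G-.155*d,mk(d,j),d6,q0);Bq=ik(G2-.155*d2,mk(d2,j),d6,A[0]);print(d6,j.round(2),A[0],A[1].round(4),"|",Bq[0],Bq[1].round(4))
```

```text
(470, 262) [0.6951 0.4903 0.0496]
(478, 215) [ 0.4636  0.5638 -0.002 ]
(486, 207) [ 0.4275  0.5928 -0.0009]
(500, 225) [0.6916 0.5248 0.1822]
(385, 318) [0.855  0.2781 0.0053]
(345, 295) [0.7976 0.1825 0.0056]
(432, 300) [0.7864 0.3965 0.0006]
(340, 335) [0.9206 0.1718 0.0173]
[0.6755 0.0004 0.4045] [[-0.0012 -0.5447  0.8386]
 [-0.0003  0.8386  0.5447]
 [-1.      0.0003 -0.0012]]
0.1 [ 0.17 -0.99 -0.  ] [ 0.6779  0.7254  0.0799  0.4104 -1.347   3.03  ] 0.4878 | [ 0.6968  0.485  -0.5799  0.5089 -0.      3.03  ] 0.5886
0.1 [ 0.17 -0.99 -0.  ] [ 0.717   0.7273  0.1219  0.2677 -1.4277 -2.6915] 0.0 | [ 0.845   0.5702 -0.7492 -2.3415 -0.8607 -0.2076] 0.0
0.1 [-0.17  0.99  0.  ] [ 0.717   0.7273  0.1219  0.2677 -1.4277  0.4501] 0.0 | [ 0.845   0.5702 -0.7492 -2.3415 -0.8607  2.934 ] 0.0
0.1 [-0.17  0.99  0.  ] [ 0.717   0.7273  0.1219  0.2677 -1.4277  0.4501] 0.0 | [ 0.845   0.5702 -0.7492 -2.3415 -0.8607  2.934 ] 0.0
0.15 [ 0.17 -0.99 -0.  ] [ 0.653   0.7599  0.134   0.4085 -1.3625  3.03  ] 0.4739 | [ 0.6985  0.4716 -0.6254  0.5181 -0.      3.03  ] 0.6191
0.15 [ 0.17 -0.99 -0.  ] [ 0.7007 
[... 224 characters left out ...]
3.03  ] 0.0093
0.15 [-0.17  0.99  0.  ] [ 0.7007  0.7677  0.1875  0.2595 -1.4556  0.4436] 0.0 | [ 0.9148  0.6059 -0.8481 -2.3311 -0.9598  3.03  ] 0.0093
0.2 [ 0.17 -0.99 -0.  ] [ 0.6284  0.7936  0.1879  0.4054 -1.3776  3.03  ] 0.4605 | [ 0.7001  0.4596 -0.6655  0.5263 -0.      3.03  ] 0.6457
0.2 [ 0.17 -0.99 -0.  ] [ 0.6853  0.8091  0.2565  0.2518 -1.4855 -2.7036] 0.0 | [ 0.9978  0.6724 -0.9519 -2.3312 -1.0836  0.0447] 0.0
0.2 [-0.17  0.99  0.  ] [ 0.6853  0.8091  0.2565  0.2518 -1.4855  0.438 ] 0.0 | [ 0.9993  0.6319 -0.919  -2.2394 -0.9903  3.03  ] 0.0626
0.2 [-0.17  0.99  0.  ] [ 0.6853  0.8091  0.2565  0.2518 -1.4855  0.438 ] 0.0 | [ 0.9993  0.6319 -0.919  -2.2394 -0.9903  3.03  ] 0.0626
```

```bash
cat > kin.py <<'E'
from h import *
from scipy.optimize import least_squares
lo=np.array([-3.07,-1.43,-1.02,-3.03,-3.05,-3.03]);hi=np.array([3.07,2.12,1.25,1.67,0,3.03])
D6=.15
def fk(q,a=-.0073,L1=.6026,L2=.4718,lat=.1915):
    d6=D6;h=d6+.0012
    B=Ro.from_euler('z',q[0]); W=np.array([a+L1*np.sin(q[1])+L2*np.cos(q[1]-q[2]),-lat,h+L1*np.cos(q[1])-L2*np.sin(q[1]-q[2])])
    R=B*Ro.from_euler('y',q[1]-q[2])*Ro.from_euler('x',q[3])*Ro.from_euler('y',-q[4])
    return B.apply(W)+d6*R.apply([1,0,0]),R*Ro.from_euler('x',-np.pi/2-q[5])
def ik(p,R,q0):
    def f(q):
        P,C=fk(q);return np.r_[(P-p)*5,(C.inv()*R).as_rotvec()]
    s=least_squares(f,np.clip(q0,lo+.01,hi-.01),bounds=(lo,hi));return s.x,np.abs(s.fun).max()
Z=np.array([0,0,1.])
def uv(deg): s=np.radians(deg);return np.array([np.cos(s),np.sin(s),0]),np.array([-np.sin(s),np.cos(s),0])
E
python3 - <<'E'
import kin
from kin import *
for d6 in (.1,.15,.2):
  kin.D6=d6
  for a in (45,52,60):
    b=np.radians(a);u,yc=uv(9.5)
    d=-np.sin(b)*u-np.cos(b)*Z
    for sg in (1,-1):
        A,e=ik(np.array([.589,.348,.062])-.155*d,mk(d,sg*yc),[.6,.8,.2,.3,-1.8,.5 if sg>0 else -2.5])
        print("PICK",d6,a,sg,A,e.round(4))
        if e>.002: continue
        for G2 in ([.62,.232],[.66,.23],[.55,.2]):
          for psi in (-20,0,9.5,25,40,55):
            u2,y2=uv(psi);d2=np.cos(b)*u2-np.sin(b)*Z
            Bq,e2=ik(np.array([*G2,.026])-.155*d2,mk(d2,sg*y2),[.8,.5,-.6,.3,-.3,A[5]])
            if e2<.002: print("   ",G2,psi,Bq,e2.round(4))
E
```

```text
PICK 0.1 45 1 [ 0.6837  0.8382  0.2496  0.3603 -1.6896 -1.9984] 0.0
PICK 0.1 45 -1 [ 0.7166  0.6916 -0.2719  1.67   -0.     -3.03  ] 1.3554
PICK 0.1 52 1 [ 0.6717  0.8896  0.3017  0.4034 -1.805  -1.9982] 0.0
PICK 0.1 52 -1 [ 0.6595  1.3389  1.25   -1.7913 -3.05   -3.03  ] 0.821
PICK 0.1 60 1 [ 0.6606  0.9469  0.3537  0.455  -1.931  -2.0051] 0.0
    [0.62, 0.232] 25 [ 0.7055  0.4392 -0.5717 -1.2011 -0.1431 -3.0029] 0.0
    [0.62, 0.232] 40 [ 0.6398  0.4488 -0.5524  0.5572 -0.0551 -0.9637] 0.0
    [0.62, 0.232] 55 [ 0.5772  0.4691 -0.511   1.0914 -0.2121 -0.1532] 0.0
    [0.66, 0.23] 25 [ 0.6541  0.4812 -0.4864 -0.8804 -0.1406 -2.6357] 0.0
    [0.66, 0.23] 40 [ 0.593   0.4917 -0.465   0.5151 -0.1067 -0.967 ] 0.0
    [0.66, 0.23] 55 [ 0.5355  0.5129 -0.4215  0.9467 -0.2565 -0.2669] 0.0
    [0.55, 0.2] 55 [ 0.6025  0.3847 -0.6812  1.5195 -0.1761  0.2607] 0.0
PICK 0.1 60 -1 [ 0.6538  1.3685  1.25   -1.7497 -3.05   -3.03  ] 0.7844
PICK 0.15 45 1 [ 0.6635  0.9028  0.3523  0.349  -1.7311 -1.9956] 0.0
PICK 0.15 45 -1 [ 0.7143  0.6755 -0.3153  1.67   -0.     -3.03  ] 1.3292
PICK 0.15 52 1 [ 0.
[... 578 characters left out ...]
1 [ 0.6666  1.4368  1.25   -1.7266 -3.05   -3.03  ] 0.694
PICK 0.2 45 1 [ 0.6447  0.9705  0.4648  0.3395 -1.7787 -1.9954] 0.0
PICK 0.2 45 -1 [ 0.7015  0.6626 -0.3548  1.67   -0.0444 -3.03  ] 1.2963
PICK 0.2 52 1 [ 0.6305  1.0474  0.5578  0.3837 -1.9094 -2.0035] 0.0
PICK 0.2 52 -1 [ 0.6861  1.4773  1.25   -1.7457 -3.05   -3.03  ] 0.8627
PICK 0.2 60 1 [ 0.6175  1.1349  0.659   0.4408 -2.0528 -2.024 ] 0.0
    [0.62, 0.232] 55 [ 0.5387  0.4516 -0.6013  1.4145 -0.2085  0.2105] 0.0
    [0.66, 0.23] 40 [ 0.5825  0.4637 -0.5756  1.3861 -0.0587 -0.0848] 0.0
    [0.66, 0.23] 55 [ 0.4965  0.4938 -0.5116  1.2022 -0.242   0.0298] 0.0
PICK 0.2 60 -1 [ 0.6813  1.5059  1.25   -1.7029 -3.05   -3.03  ] 0.7665
```

Run:
```python
import kin
from kin import *
for d6 in (.1,.2):
  kin.D6=d6
  for a in (30,40,50):
    b=np.radians(a);u,yc=uv(9.5)
    d=-np.sin(b)*u-np.cos(b)*Z
    for sg in (1,-1):
        A,e=ik(np.array([.589,.348,.062])-.155*d,mk(d,sg*yc),[.6,.8,.2,.3,-1.8,-2 if sg>0 else 1.14])
        print("PICK",d6,a,sg,A,e.round(4))
        if e>.002: continue
        for G2 in ([.52,.18],[.58,.21]):
          for psi in (-80,-60,-40,60,80,100):
            u2,y2=uv(psi);d2=np.cos(b)*u2-np.sin(b)*Z
            Bq,e2=ik(np.array([*G2,.026])-.155*d2,mk(d2,sg*y2),[.6,.4,-.6,np.sign(psi)*1.3,-.6,np.clip(A[5]+np.sign(psi),-3,3)])
            if e2<.002: print("   ",G2,psi,Bq,e2.round(4))
```

```text
PICK 0.1 30 1 [ 0.717   0.7273  0.1219  0.2677 -1.4277 -2.0209] 0.0
    [0.52, 0.18] 100 [ 0.2822  0.6259 -0.5532  1.4496 -1.0499  1.1179] 0.0
    [0.58, 0.21] 100 [ 0.3028  0.6752 -0.4138  1.4165 -1.0537  1.0137] 0.0
PICK 0.1 30 -1 [ 0.717   0.7273  0.1219  0.2677 -1.4277  1.1207] 0.0
    [0.52, 0.18] -80 [ 1.0016  0.6806 -0.3991 -0.6338 -1.43   -1.2424] 0.0
    [0.52, 0.18] -60 [ 1.0901  0.6205 -0.5692 -0.8693 -1.2752 -1.2366] 0.0
    [0.52, 0.18] -40 [ 1.1564  0.5662 -0.7474 -1.1605 -1.1353 -1.298 ] 0.0
    [0.58, 0.21] -80 [ 0.9494  0.7423 -0.2375 -0.6696 -1.4931 -1.16  ] 0.0
    [0.58, 0.21] -60 [ 1.0223  0.6746 -0.4155 -0.9041 -1.3163 -1.1378] 0.0
    [0.58, 0.21] -40 [ 1.0702  0.6114 -0.5968 -1.1938 -1.1514 -1.1802] 0.0
PICK 0.1 40 1 [ 0.6936  0.8011  0.2093  0.3299 -1.6043 -2.0023] 0.0
    [0.52, 0.18] 100 [ 0.3306  0.5564 -0.5556  1.3398 -0.8905  0.973 ] 0.0
    [0.58, 0.21] 100 [ 0.3458  0.6137 -0.414   1.2867 -0.9049  0.8664] 0.0
PICK 0.1 40 -1 [ 0.6936  0.8011  0.2093  0.3299 -1.6043  1.1393] 0.0
    [0.52, 0.18] -80 [ 0.9718  0.6119 -0.4184 -0.5892 -1.2983 -1.1883] 0.0
 
[... 2917 characters left out ...]
354  1.1266 -0.7877  0.8551] 0.0
    [0.58, 0.21] 80 [ 0.3349  0.5296 -0.5837  1.4694 -0.5993  0.8182] 0.0
    [0.58, 0.21] 100 [ 0.2904  0.607  -0.3977  1.0716 -0.8143  0.7487] 0.0
PICK 0.2 50 -1 [ 0.6343  1.0254  0.5316  0.3707 -1.8726  1.1413] 0.0
    [0.52, 0.18] -80 [ 1.0099  0.6155 -0.3777 -0.4854 -1.1794 -1.1633] 0.0
    [0.52, 0.18] -60 [ 1.102   0.5427 -0.5517 -0.6815 -1.0244 -1.1047] 0.0
    [0.52, 0.18] -40 [ 1.1726  0.4703 -0.7337 -0.9363 -0.8672 -1.1048] 0.0
    [0.58, 0.21] -80 [ 0.9572  0.6848 -0.2167 -0.5017 -1.2456 -1.088 ] 0.0
    [0.58, 0.21] -60 [ 1.0333  0.6063 -0.3995 -0.6935 -1.0712 -1.0093] 0.0
    [0.58, 0.21] -40 [ 1.0844  0.5289 -0.5855 -0.9401 -0.8917 -0.984 ] 0.0
```

Run:
```python
import kin
from kin import *
for d6 in (.1,.2):
  kin.D6=d6
  for a in (40,45):
    b=np.radians(a)
    for G2 in ([.47,.185],[.43,.22],[.42,.25],[.45,.15]):
      for psi in (-100,-80,-60,-40):
        u2,y2=uv(psi);d2=np.cos(b)*u2-np.sin(b)*Z
        Bq,e2=ik(np.array([*G2,.026])-.155*d2,mk(d2,-y2),[1,.4,-.6,-1,-1,-1])
        print(d6,a,G2,psi,Bq,e2.round(4))
```

```text
0.1 40 [0.47, 0.185] -100 [ 0.9519  0.629  -0.3771 -0.3409 -1.3971 -1.335 ] 0.0
0.1 40 [0.47, 0.185] -80 [ 1.0518  0.5775 -0.5027 -0.537  -1.2772 -1.2507] 0.0
0.1 40 [0.47, 0.185] -60 [ 1.1423  0.5202 -0.6485 -0.7571 -1.1399 -1.2123] 0.0
0.1 40 [0.47, 0.185] -40 [ 1.2135  0.4636 -0.8041 -1.0273 -1.0039 -1.2308] 0.0
0.1 40 [0.43, 0.22] -100 [ 1.0403  0.6202 -0.3984 -0.2744 -1.3994 -1.3842] 0.0
0.1 40 [0.43, 0.22] -80 [ 1.1471  0.5729 -0.5142 -0.4653 -1.2925 -1.2949] 0.0
0.1 40 [0.43, 0.22] -60 [ 1.2476  0.5184 -0.6534 -0.6748 -1.1646 -1.2483] 0.0
0.1 40 [0.43, 0.22] -40 [ 1.3341  0.4626 -0.8068 -0.9254 -1.0326 -1.2561] 0.0
0.1 40 [0.42, 0.25] -100 [ 1.0794  0.6333 -0.3668 -0.2437 -1.4226 -1.3998] 0.0
0.1 40 [0.42, 0.25] -80 [ 1.1855  0.5875 -0.4781 -0.4334 -1.3198 -1.3022] 0.0
0.1 40 [0.42, 0.25] -60 [ 1.2858  0.5334 -0.6142 -0.6386 -1.1931 -1.2455] 0.0
0.1 40 [0.42, 0.25] -40 [ 1.3735  0.4769 -0.766  -0.8802 -1.0586 -1.2407] 0.0
0.1 40 [0.45, 0.15] -100 [ 0.9447  0.5929 -0.4648 -0.3499 -1.3473 -1.3493] 0.0
0.1 40 [0.45, 0.15] -80 [ 1.0519  0.5425 -0.5909 -0.546  -1.2316 -1.2796] 0.0

[... 3223 characters left out ...]
 45 [0.43, 0.22] -40 [ 1.4536  0.4955 -0.8021 -0.8084 -0.9568 -1.2912] 0.0
0.2 45 [0.42, 0.25] -100 [ 1.1059  0.6988 -0.2577 -0.2076 -1.3823 -1.402 ] 0.0
0.2 45 [0.42, 0.25] -80 [ 1.2349  0.6429 -0.3954 -0.37   -1.2703 -1.3081] 0.0
0.2 45 [0.42, 0.25] -60 [ 1.3626  0.5777 -0.5638 -0.5489 -1.133  -1.2586] 0.0
0.2 45 [0.42, 0.25] -40 [ 1.4847  0.5107 -0.754  -0.767  -0.9862 -1.2706] 0.0
0.2 45 [0.45, 0.15] -100 [ 0.9847  0.6525 -0.3714 -0.2979 -1.3006 -1.3532] 0.0
0.2 45 [0.45, 0.15] -80 [ 1.1177  0.5917 -0.5267 -0.4669 -1.1747 -1.2888] 0.0
0.2 45 [0.45, 0.15] -60 [ 1.2487  0.5261 -0.7079 -0.664  -1.0328 -1.2786] 0.0
0.2 45 [0.45, 0.15] -40 [ 1.373   0.4657 -0.9075 -0.921  -0.8934 -1.3478] 0.0
```

Run:
```python
from kin import *
pose()
b=np.radians(40);u,yc=uv(9.5);d=-np.sin(b)*u-np.cos(b)*Z
R=mk(d,-yc)
G=np.array([.589,.348,.062])
plan([.60,.15,.42],mk(-np.sin(.35)*u-np.cos(.35)*Z,-yc),"mid")
plan(G-.235*d,R,"pre");print(G-.235*d)
for k in (.3,.235,.155):
    print(ik(G-k*d,R,[.6,.8,.2,.3,-1.8,1.14]))
```

```text
t 4.8 P [ 0.4518 -0.0605  0.4222] d [ 0.0022  0.0009 -1.    ] j ang -90.26 F [-0.4  0.2  0.1] q [ 0.3  -0.02 -0.42 -0.   -1.17  1.27] op 1.001
mid shift [ 0.0027 -0.2112 -0.1473] rot [ -9.65 -20.14   1.75] | t 4.8 q [ 0.3  -0.02 -0.42 -0.   -1.17  1.27]
pre shift [ 0.1812 -0.4346 -0.2839] rot [ -9.34 -40.03   3.44] | t 4.8 q [ 0.3  -0.02 -0.42 -0.   -1.17  1.27]
[0.738  0.3729 0.242 ]
(array([ 0.6259,  0.9399,  0.7264,  0.3168, -1.9829,  1.0774]), np.float64(4.774514117400486e-12))
(array([ 0.6465,  0.8891,  0.5115,  0.3118, -1.8207,  1.1112]), np.float64(6.176170685989746e-12))
(array([ 0.6745,  0.8575,  0.2993,  0.3192, -1.6414,  1.1438]), np.float64(3.3306690738754696e-15))
```

{"method": "send_rows", "body": {
  "commands": [0, -0.04, -0.03, -2, -5, 0, -1, 0, -0.09, -0.06, -4, -10, 0.5, -1, 0, -0.135, -0.095, -6, -14, 1, -1, 0, -0.185, -0.125, -8, -18, 1.5, -1, 0.003, -0.23, -0.155, -9, -22, 1.8, -1]
}}

```text
time_s: 5.42
eef_pos: [0.6107, 0.1709, 0.4164]
tool_rot: [-0.065, -0.556, -0.043, 0.828]
wrist_force: [0.5, -0.6, -0.1]
opening: 1.002
```

Run:
```python
from kin import *
pose()
b=np.radians(40);u,yc=uv(9.5);d=-np.sin(b)*u-np.cos(b)*Z
R=mk(d,-yc)
G=np.array([.589,.348,.062])
plan(G-.255*d,R,"pre")
q=monitor.get_state()["q"]
import kin
for D in (.1,.12,.14,.16,.18,.2):
    kin.D6=D;p,C=fk(q);print(D,p,C.as_matrix()[:,0])
```

```text
t 5.42 P [0.6107 0.1709 0.4164] d [-0.3744 -0.0601 -0.9253] j ang -81.1 F [ 0.5 -0.6 -0.1] q [ 0.53  0.42  0.15 -0.14 -1.67  1.21] op 1.002
pre shift [ 0.0825 -0.1802 -0.2174] rot [ -0.56 -17.72   0.24] | t 5.42 q [ 0.53  0.42  0.15 -0.14 -1.67  1.21]
0.1 [0.6698 0.1559 0.4357] [-0.2343 -0.2981 -0.9253]
0.12 [0.6651 0.1499 0.4372] [-0.2343 -0.2981 -0.9253]
0.14 [0.6604 0.1439 0.4387] [-0.2343 -0.2981 -0.9253]
0.16 [0.6557 0.138  0.4402] [-0.2343 -0.2981 -0.9253]
0.18 [0.651  0.132  0.4417] [-0.2343 -0.2981 -0.9253]
0.2 [0.6463 0.126  0.4432] [-0.2343 -0.2981 -0.9253]
```

Run:
```python
from kin import *
import kin
s=monitor.get_state();q=s["q"].copy();P,C,_=cur()
q[3]*=-1
for D in (.1,.2,.3,.4): kin.D6=D;p,CC=fk(q);print(D,p,CC.as_matrix()[:,0],CC.as_matrix()[:,1],"err",p-P)
print(P,C.as_matrix()[:,:2].T)
```

```text
0.1 [0.6557 0.1797 0.4357] [-0.3744 -0.0601 -0.9253] [ 0.1547 -0.988   0.0015] err [0.0451 0.0087 0.0193]
0.2 [0.6183 0.1736 0.4432] [-0.3744 -0.0601 -0.9253] [ 0.1547 -0.988   0.0015] err [0.0077 0.0027 0.0267]
0.3 [0.5809 0.1676 0.4506] [-0.3744 -0.0601 -0.9253] [ 0.1547 -0.988   0.0015] err [-0.0298 -0.0033  0.0342]
0.4 [0.5434 0.1616 0.4581] [-0.3744 -0.0601 -0.9253] [ 0.1547 -0.988   0.0015] err [-0.0672 -0.0093  0.0417]
[0.6107 0.1709 0.4164] [[-0.3744 -0.0601 -0.9253]
 [ 0.1547 -0.988   0.0015]]
```

```bash
cat > kin.py <<'E'
from h import *
from scipy.optimize import least_squares
lo=np.array([-3.07,-1.43,-1.02,-3.03,-3.05,-3.03]);hi=np.array([3.07,2.12,1.25,1.67,0,3.03])
PAR=dict(a=-.09,L1=.6026,L2=.4718,lat=.1915,h=.22,d6=.217,e=.08)
def fk(q,par=None):
    g=par or PAR
    B=Ro.from_euler('z',q[0]); W=np.array([g['a']+g['L1']*np.sin(q[1])+g['L2']*np.cos(q[1]-q[2]),-g['lat'],g['h']+g['L1']*np.cos(q[1])-g['L2']*np.sin(q[1]-q[2])])
    R=B*Ro.from_euler('y',q[1]-q[2])*Ro.from_euler('x',-q[3])*Ro.from_euler('y',-q[4])
    return B.apply(W)+R.apply([g['d6'],0,g['e']]),R*Ro.from_euler('x',-np.pi/2-q[5])
def ik(p,R,q0):
    def f(q):
        P,C=fk(q);return np.r_[(P-p)*5,(C.inv()*R).as_rotvec()]
    s=least_squares(f,np.clip(q0,lo+.01,hi-.01),bounds=(lo,hi));return s.x,np.abs(s.fun).max()
Z=np.array([0,0,1.])
def uv(deg): s=np.radians(deg);return np.array([np.cos(s),np.sin(s),0]),np.array([-np.sin(s),np.cos(s),0])
E
python3 - <<'E'
from kin import *
import kin
s=monitor.get_state()
D=[([.28807,.3594,.01107,0,-1.22407,-.2881],[.6748,0,.4038]),([.11,.52,-.06,0,-1.0,.84],[.7018,-.1189,.269]),([.11,.60,-.13,0,-.84,.83],[.7012,-.1179,.1834]),([.25,.53,-.27,0,-.76,.95],[.6538,-.0321,.1822]),([.28,.51,-.30,0,-.75,1.02],[.6417,-.0149,.1837]),([.3,-.02,-.42,0,-1.17,1.27],[.4518,-.0605,.4222]),(s["q"],s["eef_pos"])]
w=[3,.5,.5,.5,.5,.5,3]
k=list(PAR)
f=lambda v:np.concatenate([wi*(fk(q,dict(zip(k,v)))[0]-p) for wi,(q,p) in zip(w,D)])
S=least_squares(f,[PAR[i] for i in k]);print(dict(zip(k,S.x.round(4))));print((f(S.x).reshape(-1,3)).round(4))
print(np.linalg.svd(S.jac)[1])
E
```

```text
{'a': np.float64(-0.0865), 'L1': np.float64(0.6031), 'L2': np.float64(0.4736), 'lat': np.float64(0.1919), 'h': np.float64(0.2075), 'd6': np.float64(0.2063), 'e': np.float64(0.0765)}
[[-0.     -0.0005  0.0004]
 [-0.0005  0.0016 -0.0024]
 [-0.0003  0.0011 -0.0001]
 [ 0.0006  0.0007  0.0002]
 [ 0.0003 -0.      0.0008]
 [ 0.0004 -0.0002 -0.0012]
 [ 0.     -0.      0.    ]]
[7.6368 7.4814 4.3922 0.8043 0.661  0.2148 0.1914]
```

```bash
sed -i "s/^PAR=.*/PAR=dict(a=-.0865,L1=.6031,L2=.4736,lat=.1919,h=.2075,d6=.2063,e=.0765)/" kin.py
python3 - <<'E'
from kin import *
u,yc=uv(9.5);G=np.array([.589,.348,.062])
for a in (30,40,45):
    b=np.radians(a);d=-np.sin(b)*u-np.cos(b)*Z
    for k in (.255,.155): print(a,k,ik(G-k*d,mk(d,-yc),[.6,.8,.2,-.3,-1.8,1.14]))
    for G2 in ([.42,.21],[.46,.18],[.5,.2]):
      for psi in (-100,-80.5,-60):
        u2,y2=uv(psi);d2=np.cos(b)*u2-np.sin(b)*Z
        print("  ",G2,psi,ik(np.array([*G2,.026])-.155*d2,mk(d2,-y2),[1,.6,-.4,.5,-1,-1]))
E
```

```text
30 0.255 (array([ 0.6515,  0.8261,  0.5682, -0.2409, -1.7789,  1.0913]), np.float64(6.106226635438361e-15))
30 0.155 (array([ 0.6843,  0.7978,  0.3162, -0.2504, -1.5545,  1.116 ]), np.float64(1.0088067534108625e-12))
   [0.42, 0.21] -100 (array([ 1.1101,  0.7746, -0.1111,  0.2494, -1.7098, -1.3894]), np.float64(1.3877787807814457e-15))
   [0.42, 0.21] -80.5 (array([ 1.2599,  0.7057, -0.2838,  0.4087, -1.5755, -1.3161]), np.float64(2.1642371228480783e-09))
   [0.42, 0.21] -60 (array([ 1.4143,  0.6263, -0.4917,  0.5839, -1.4152, -1.2885]), np.float64(1.1102230246251565e-15))
   [0.46, 0.18] -100 (array([ 1.0379,  0.7815, -0.0965,  0.3115, -1.7045, -1.3428]), np.float64(5.551115123125783e-16))
   [0.46, 0.18] -80.5 (array([ 1.1799,  0.7065, -0.2843,  0.4754, -1.5554, -1.277 ]), np.float64(1.1102230246251565e-15))
   [0.46, 0.18] -60 (array([ 1.3221,  0.6233, -0.5025,  0.6621, -1.3855, -1.2602]), np.float64(9.821812807508934e-10))
   [0.5, 0.2] -100 (array([ 1.0066,  0.8299,  0.0168,  0.3415, -1.7592, -1.3018]), np.float64(8.326672684688674e-15))
   [0.5, 0.2] -80.5 (array([ 1.1366,  0.7
[... 2084 characters left out ...]
 -100 (array([ 0.9974,  0.6356, -0.2247,  0.28  , -1.4595, -1.3131]), np.float64(1.0748868461973872e-10))
   [0.46, 0.18] -80.5 (array([ 1.1136,  0.5678, -0.3772,  0.4386, -1.3318, -1.2113]), np.float64(2.1008195183469525e-12))
   [0.46, 0.18] -60 (array([ 1.2212,  0.4887, -0.5553,  0.6269, -1.1779, -1.1405]), np.float64(4.681907639358939e-10))
   [0.5, 0.2] -100 (array([ 0.9652,  0.6867, -0.1162,  0.3005, -1.5084, -1.2757]), np.float64(1.93875582255032e-09))
   [0.5, 0.2] -80.5 (array([ 1.0706,  0.615 , -0.2781,  0.4624, -1.3672, -1.1641]), np.float64(1.4424572647442346e-12))
   [0.5, 0.2] -60 (array([ 1.1634,  0.5328, -0.464 ,  0.655 , -1.1976, -1.084 ]), np.float64(1.288413820077494e-13))
```

Run:
```python
from kin import *
pose()
b=np.radians(40);u,yc=uv(9.5);d=-np.sin(b)*u-np.cos(b)*Z
G=np.array([.589,.348,.062])
plan(G-.235*d,mk(d,-yc),"pre")
```

```text
t 5.42 P [0.6107 0.1709 0.4164] d [-0.3744 -0.0601 -0.9253] j ang -81.1 F [ 0.5 -0.6 -0.1] q [ 0.53  0.42  0.15 -0.14 -1.67  1.21] op 1.002
pre shift [ 0.1016 -0.1801 -0.2113] rot [ -0.56 -17.72   0.24] | t 5.42 q [ 0.53  0.42  0.15 -0.14 -1.67  1.21]
```

{"method": "send_rows", "body": {
  "commands": [0, -0.04, -0.05, -0.2, -5, 0, -1, 0.01, -0.08, -0.1, -0.3, -9, 0, -1, 0.035, -0.125, -0.155, -0.4, -13, 0, -1, 0.07, -0.165, -0.2, -0.5, -17, 0.2, -1, 0.1, -0.18, -0.211, -0.6, -17.7, 0.2, -1]
}}

```text
time_s: 6.05
eef_pos: [0.7387, 0.372, 0.2397]
tool_rot: [-0.074, -0.421, -0.035, 0.903]
wrist_force: [0.2, -0.2, 0.4]
opening: 1.0
```

{"method": "send_rows", "body": {
  "commands": [0, 0, 0, 0, 0, 0, -1]
}}

```text
time_s: 6.18
eef_pos: [0.7362, 0.3728, 0.2341]
tool_rot: [-0.076, -0.417, -0.033, 0.905]
wrist_force: [-0.5, -0.4, -0.5]
opening: 1.0
```

Run:
```python
from kin import *
pose()
snap("wrist","6")
```

```text
t 6.17 P [0.7362 0.3728 0.2341] d [-0.6405 -0.1097 -0.7601] j ang -80.47 F [-0.5 -0.4 -0.5] q [ 0.62  0.96  0.74 -0.32 -1.99  1.08] op 1.0
```

View pics/wrist6.png

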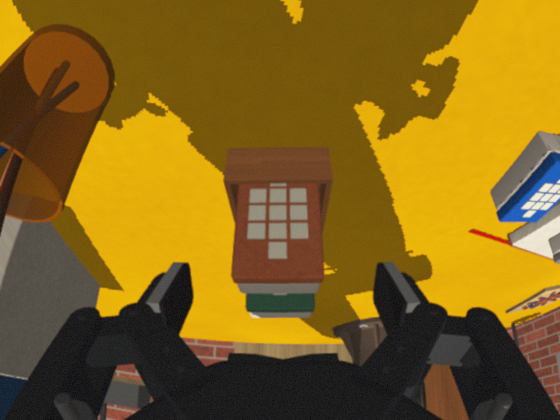

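Run:
```python
from kin import *
w=load("wrist6.npz")
cv2.imwrite("pics/w6z.png",cv2.resize(w["image"][140:325,215:345],None,fx=4,fy=3.2,interpolation=cv2.INTER_CUBIC))
a=plane(w,1,234,282,.096);b=plane(w,1,324,281,.096);print("lid top edge",a,b,np.linalg.norm(a-b),np.degrees(np.arctan2(*(a-b)[1::-1]))-90)
a=plane(w,1,240,292,.096);b=plane(w,1,320,292,.096);print("back top edge?",a,b)
a=plane(w,1,227,150,.0);b=plane(w,1,331,150,.0);print("rack far bottom edge",a,b,np.linalg.norm(a-b),np.degrees(np.arctan2(*(a-b)[1::-1]))-90)
```

```text
lid top edge [0.5823 0.3772 0.096 ] [0.5931 0.3233 0.096 ] 0.05493990769473592 11.382935051786575
back top edge? [0.5627 0.3726 0.096 ] [0.5714 0.3198 0.096 ]
rack far bottom edge [0.5937 0.3903 0.    ] [0.606  0.3146 0.    ] 0.07660601020294033 9.256622208056669
```

View pics/w6z.png

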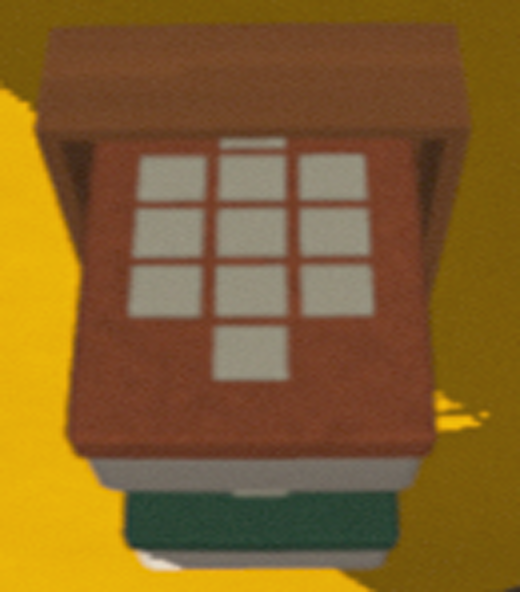

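Run:
```python
from kin import *
b=np.radians(40);u,yc=uv(9.5);d=-np.sin(b)*u-np.cos(b)*Z
plan(np.array([.588,.350,.063])-.155*d,mk(d,-yc),"grasp")
```

```text
grasp shift [ 0.0765 -0.0034  0.002 ] rot [-0.07  0.22 -0.1 ] | t 6.22 q [ 0.62  0.95  0.74 -0.31 -1.99  1.08]
```

{"method": "send_rows", "body": {
  "commands": [0.025, -0.003, 0.001, 0, 0, 0, -1, 0.05, -0.003, 0.002, 0, 0, 0, -1, 0.076, -0.003, 0.002, 0, 0, 0, -1, 0.076, -0.003, 0.002, 0, 0, 0, -1]
}}

```text
time_s: 6.72
eef_pos: [0.6869, 0.3647, 0.1896]
tool_rot: [-0.074, -0.423, -0.035, 0.902]
wrist_force: [-0.2, -0.2, 0.5]
opening: 1.002
```

Run:
```python
from kin import *
pose();P,C,_=cur();print("G",P+.1547*C.apply([1,0,0]))
snap("wrist","7");snap("side","7")
```

```text
t 6.72 P [0.6869 0.3647 0.1896] d [-0.6312 -0.104  -0.7686] j ang -80.56 F [-0.2 -0.2  0.5] q [ 0.65  0.9   0.52 -0.31 -1.81  1.11] op 1.002
G [0.5893 0.3487 0.0707]
```

View pics/wrist7.png

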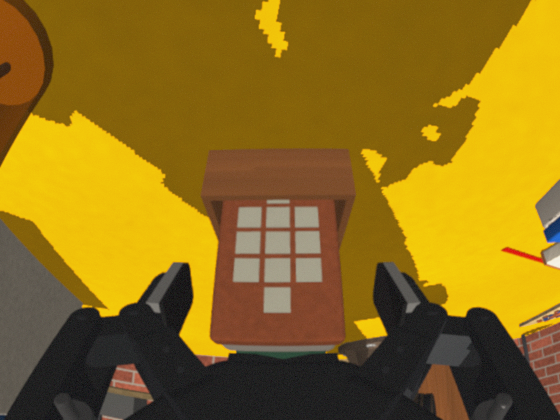

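View pics/side7.png

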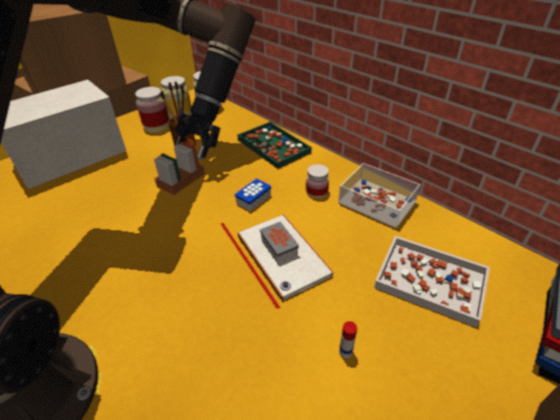

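Run:
```python
from kin import *
pose()
b=np.radians(40);u,yc=uv(9.5);d=-np.sin(b)*u-np.cos(b)*Z
plan(np.array([.588,.350,.063])-.155*d,mk(d,-yc),"grasp")
```

```text
t 6.83 P [0.6883 0.3651 0.1912] d [-0.629  -0.103  -0.7705] j ang -80.56 F [-0.5 -0.1  0.7] q [ 0.65  0.9   0.53 -0.31 -1.81  1.11] op 1.006
grasp shift [ 0.0084 -0.0016 -0.0047] rot [ 0.02 -0.4   0.13] | t 6.83 q [ 0.65  0.9   0.53 -0.31 -1.81  1.11]
```

{"method": "send_rows", "body": {
  "commands": [0.008, -0.0015, -0.004, 0, 0, 0, -1, 0.008, -0.0015, -0.004, 0, 0, 0, -0.3, 0.008, -0.0015, -0.004, 0, 0, 0, 1, 0.008, -0.0015, -0.004, 0, 0, 0, 1, 0.008, -0.0015, -0.004, 0, 0, 0, 1],
  "force": 60
}}

```text
time_s: 7.45
eef_pos: [0.6851, 0.3668, 0.1808]
tool_rot: [-0.074, -0.424, -0.036, 0.902]
wrist_force: [2.0, 1.4, 1.3]
opening: 0.646
```

Run:
```python
from kin import *
pose();P,C,_=cur();print("G",P+.1547*C.apply([1,0,0]))
plan(P+[0,0,.1],C,"up")
```

```text
t 7.45 P [0.6851 0.3668 0.1808] d [-0.6301 -0.1034 -0.7696] j ang -80.55 F [2.  1.4 1.3] q [ 0.65  0.91  0.51 -0.31 -1.8   1.11] op 0.646
G [0.5877 0.3508 0.0617]
up shift [-0.077  -0.0002  0.0638] rot [0. 0. 0.] | t 7.45 q [ 0.65  0.91  0.51 -0.31 -1.8   1.11]
```

{"method": "send_rows", "body": {
  "commands": [-0.008, 0, 0.006, 0, 0, 0, 1, -0.023, 0, 0.019, 0, 0, 0, 1, -0.046, 0, 0.038, 0, 0, 0, 1, -0.077, 0, 0.064, 0, 0, 0, 1, -0.1, 0, 0.083, 0, 0, 0, 1]
}}

```text
time_s: 8.07
eef_pos: [0.685, 0.3663, 0.3142]
tool_rot: [-0.074, -0.424, -0.036, 0.902]
wrist_force: [0.4, 0.2, -3.1]
opening: 0.646
```

Run:
```python
from kin import *
pose();P,C,_=cur();print("G",P+.1547*C.apply([1,0,0]))
snap("wrist","8")
# refine path: waypoints interpolate
a=40;b=np.radians(a)
# pick orientation -> final; slerp in two stages
u,yc=uv(9.5);u2,y2=uv(-80.5)
d2=np.cos(b)*u2-np.sin(b)*Z;Rf=mk(d2,-y2)
plan(np.array([.42,.21,.10])-.155*d2,Rf,"final-high")
print("rot", np.degrees((C.inv()*Rf).magnitude()))
q=monitor.get_state()["q"];print("fk err",fk(q)[0]-P)
Gs=P+.155*C.apply([1,0,0]);Ge=np.array([.42,.21,.12])
rv=(C.inv()*Rf).as_rotvec();q0=q
for k in np.linspace(0,1,9):
    R=C*Ro.from_rotvec(rv*k);g=Gs+(Ge-Gs)*k;M=R.as_matrix()
    q0,e=ik(g-.155*M[:,0],R,q0)
    # case corners z : object pose rel
    print(k,q0,e.round(4),"d",M[:,0].round(2))
```

```text
t 8.07 P [0.685  0.3663 0.3142] d [-0.629  -0.1031 -0.7705] j ang -80.53 F [ 0.4  0.2 -3.1] q [ 0.65  0.81  0.63 -0.33 -2.    1.05] op 0.646
G [0.5877 0.3504 0.195 ]
final-high shift [ 0.2746 -0.0079  0.147 ] rot [97.44 68.93  9.3 ] | t 8.12 q [ 0.65  0.81  0.63 -0.33 -2.    1.04]
rot 119.82704621855169
fk err [-0.0046 -0.0017  0.0277]
0.0 [ 0.6475  0.8281  0.6156 -0.3285 -1.97    1.057 ] 0.0 d [-0.63 -0.1  -0.77]
0.125 [ 0.6918  0.6891  0.3829 -0.2372 -1.7559  0.8591] 0.0 d [-0.5  -0.12 -0.86]
0.25 [ 0.7522  0.5759  0.1918 -0.1365 -1.5819  0.6166] 0.0 d [-0.37 -0.16 -0.91]
0.375 [ 0.8272  0.488   0.0348 -0.0207 -1.456   0.3329] 0.0 d [-0.24 -0.23 -0.94]
0.5 [ 0.9133  0.4273 -0.0901  0.1045 -1.3879  0.0172] 0.0 d [-0.12 -0.32 -0.94]
0.625 [ 1.005   0.3962 -0.1838  0.2219 -1.3803 -0.3128] 0.0 d [-0.01 -0.43 -0.9 ]
0.75 [ 1.0947  0.396  -0.2487  0.3121 -1.4236 -0.6366] 0.0 d [ 0.06 -0.54 -0.84]
0.875 [ 1.1731  0.4255 -0.2881  0.3644 -1.4996 -0.9409] 0.0 d [ 0.11 -0.65 -0.75]
1.0 [ 1.2319  0.4803 -0.3056  0.3796 -1.5899 -1.2219] 0.0 d [ 0.13 -0.76 -0.64]
```

View pics/wrist8.png

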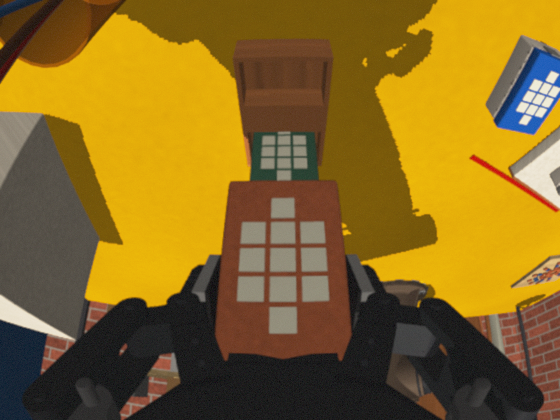

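```bash
cat > path.py <<'E'
from kin import *
import sys
b=np.radians(40);u2,y2=uv(-80.5);d2=np.cos(b)*u2-np.sin(b)*Z;Rf=mk(d2,-y2)
Ge=np.array([.42,.21,float(sys.argv[1])]);n=int(sys.argv[2]);N=int(sys.argv[3])
P,C,s=cur();pose();Gs=P+.155*C.apply([1,0,0]);rv=(C.inv()*Rf).as_rotvec();print("G",Gs,"left deg",np.degrees(np.linalg.norm(rv)))
for i in range(1,n+1):
    k=i/N;R=C*Ro.from_rotvec(rv*k);g=Gs+(Ge-Gs)*k;p=g-.155*R.apply([1,0,0])
    print(np.r_[C.inv().apply(p-P).round(4),np.degrees(rv*k).round(1)].tolist(), "G",g.round(3))
E
python3 path.py .16 5 13
```

```text
t 8.12 P [0.6855 0.3663 0.319 ] d [-0.6253 -0.1017 -0.7738] j ang -80.51 F [ 1.5 -0.4  1.8] q [ 0.65  0.81  0.63 -0.33 -2.    1.04] op 0.643
G [0.5886 0.3506 0.199 ] left deg 119.7182727246537
[0.0122, 0.0057, 0.0236, 7.5, 5.3, 0.7] G [0.576 0.34  0.196]
[0.0257, 0.0095, 0.0465, 15.0, 10.6, 1.4] G [0.563 0.329 0.193]
[0.0406, 0.0117, 0.0685, 22.5, 15.9, 2.1] G [0.55  0.318 0.19 ]
[0.0566, 0.0124, 0.0891, 30.0, 21.2, 2.9] G [0.537 0.307 0.187]
[0.0737, 0.0118, 0.1082, 37.5, 26.5, 3.6] G [0.524 0.296 0.184]
```

{"method": "send_rows", "body": {
  "commands": [0.012, 0.006, 0.0235, 7.5, 5.3, 0.7, 1, 0.0255, 0.0095, 0.0465, 15, 10.6, 1.4, 1, 0.0405, 0.0115, 0.0685, 22.5, 15.9, 2.1, 1, 0.0565, 0.0125, 0.089, 30, 21.2, 2.9, 1, 0.0735, 0.012, 0.108, 37.5, 26.5, 3.6, 1]
}}

```text
time_s: 8.75
eef_pos: [0.5577, 0.3328, 0.3246]
tool_rot: [0.048, -0.619, 0.252, 0.743]
wrist_force: [0.8, 0.6, -3.8]
opening: 0.645
```

```bash
python3 path.py .16 5 9
```

```text
t 8.75 P [0.5577 0.3328 0.3246] d [-0.23   -0.2396 -0.9432] j ang -113.84 F [ 0.8  0.6 -3.8] q [ 0.83  0.48 -0.01 -0.01 -1.42  0.3 ] op 0.645
G [0.5221 0.2956 0.1784] left deg 73.51671922743151
[0.0073, 0.0096, 0.0184, 6.6, 4.7, 0.6] G [0.511 0.286 0.176]
[0.0157, 0.0178, 0.0363, 13.3, 9.4, 1.2] G [0.499 0.277 0.174]
[0.0252, 0.0247, 0.0536, 19.9, 14.1, 1.8] G [0.488 0.267 0.172]
[0.0355, 0.0303, 0.0699, 26.6, 18.8, 2.4] G [0.477 0.258 0.17 ]
[0.0468, 0.0348, 0.0852, 33.2, 23.5, 3.0] G [0.465 0.248 0.168]
```

{"method": "send_rows", "body": {
  "commands": [0.0075, 0.0095, 0.0185, 6.6, 4.7, 0.6, 1, 0.0155, 0.018, 0.0365, 13.3, 9.4, 1.2, 1, 0.025, 0.0245, 0.0535, 19.9, 14.1, 1.8, 1, 0.0355, 0.0305, 0.07, 26.6, 18.8, 2.4, 1, 0.047, 0.035, 0.085, 33.2, 23.5, 3, 1]
}}

```text
time_s: 9.38
eef_pos: [0.4575, 0.328, 0.3005]
tool_rot: [-0.151, 0.709, -0.472, -0.502]
wrist_force: [-0.2, 0.3, -3.0]
opening: 0.646
```

```bash
python3 path.py .13 5 4
```

```text
t 9.38 P [0.4575 0.328  0.3005] d [ 0.0505 -0.5172 -0.8544] j ang -148.23 F [-0.2  0.3 -3. ] q [ 1.07  0.38 -0.4   0.31 -1.26 -0.61] op 0.646
G [0.4653 0.2479 0.1681] left deg 32.76906115446322
[0.013, 0.0093, 0.0168, 6.7, 4.7, 0.6] G [0.454 0.238 0.159]
[0.027, 0.0172, 0.0332, 13.3, 9.4, 1.2] G [0.443 0.229 0.149]
[0.0421, 0.0237, 0.0489, 20.0, 14.2, 1.8] G [0.431 0.219 0.14 ]
[0.0582, 0.029, 0.0637, 26.7, 18.9, 2.4] G [0.42 0.21 0.13]
[0.0751, 0.0331, 0.0774, 33.3, 23.6, 3.0] G [0.409 0.201 0.12 ]
```

{"method": "send_rows", "body": {
  "commands": [0.013, 0.0095, 0.017, 6.7, 4.7, 0.6, 1, 0.027, 0.017, 0.033, 13.3, 9.4, 1.2, 1, 0.042, 0.0235, 0.049, 20, 14.2, 1.8, 1, 0.058, 0.029, 0.0635, 26.7, 18.9, 2.4, 1, 0.058, 0.029, 0.0635, 26.7, 18.9, 2.4, 1]
}}

```text
time_s: 10.0
eef_pos: [0.4004, 0.3272, 0.2283]
tool_rot: [-0.218, 0.718, -0.607, -0.263]
wrist_force: [0.9, 0.5, -3.1]
opening: 0.65
```

```bash
python3 path.py .06 1 1
python3 - <<'E'
from h import *
snap("side","9");snap("wrist","9");c=snap("scene","9")
cv2.imwrite("pics/c9z.png",cv2.resize(c["image"][80:260,240:460],None,fx=3.5,fy=3.3,interpolation=cv2.INTER_CUBIC))
E
```

```text
t 10.0 P [0.4004 0.3272 0.2283] d [ 0.1251 -0.7565 -0.642 ] j ang -170.32 F [ 0.9  0.5 -3.1] q [ 1.2   0.5  -0.56  0.42 -1.32 -1.31] op 0.65
G [0.4198 0.21   0.1288] left deg 0.39419585266022245
[0.0442, -0.0004, 0.0526, 0.4, -0.1, -0.1] G [0.42 0.21 0.06]
```

View pics/c9z.png

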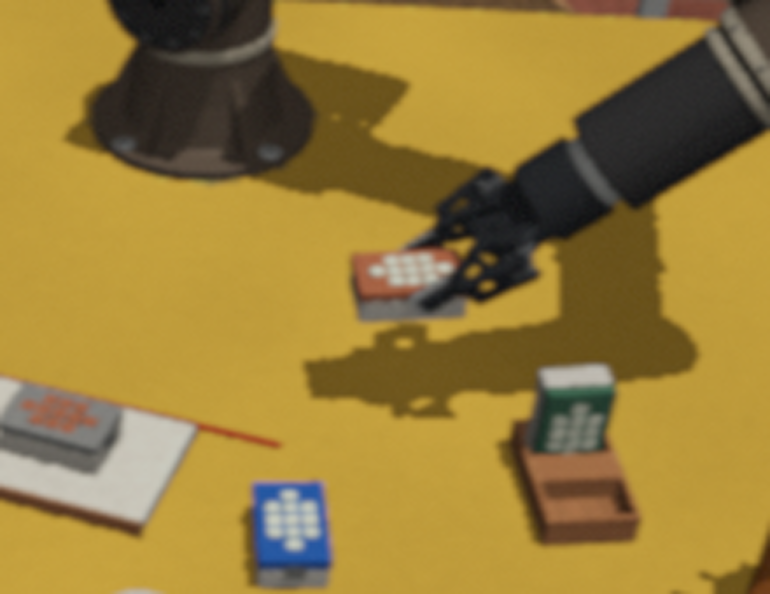

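View pics/wrist9.png

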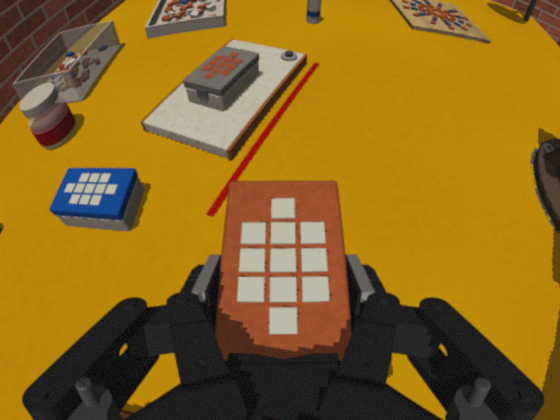

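View pics/side9.png

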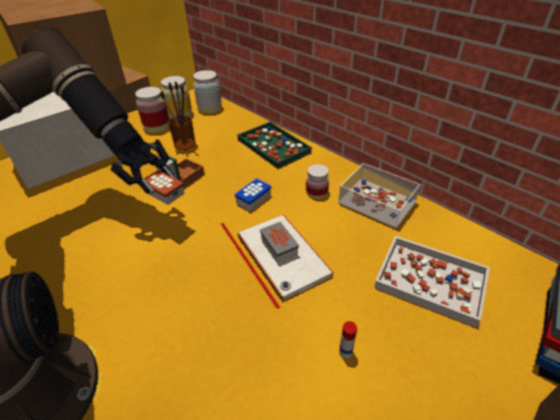

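{"method": "send_rows", "body": {
  "commands": [0.015, 0, 0.018, 0.2, 0, 0, 1, 0.03, 0, 0.036, 0.4, 0, 0, 1, 0.044, 0, 0.0525, 0.4, 0, 0, 1, 0.052, 0, 0.0625, 0.4, 0, 0, 1, 0.055, 0, 0.066, 0.4, 0, 0, 1]
}}

```text
time_s: 10.78
eef_pos: [0.401, 0.3274, 0.1431]
tool_rot: [-0.222, 0.716, -0.608, -0.261]
wrist_force: [-0.9, -0.0, -2.9]
opening: 0.647
```

```bash
python3 path.py .026 1 1
```

```text
t 10.78 P [0.401  0.3274 0.1431] d [ 0.125  -0.7549 -0.6438] j ang -170.64 F [-0.9 -0.  -2.9] q [ 1.19  0.63 -0.61  0.44 -1.16 -1.39] op 0.647
G [0.4203 0.2104 0.0433] left deg 0.1607799358316347
[0.0114, 0.0006, 0.0132, -0.1, 0.1, -0.1] G [0.42  0.21  0.026]
```

{"method": "send_rows", "body": {
  "commands": [0.0035, 0, 0.004, 0, 0, 0, 1, 0.0065, 0, 0.0077, 0, 0, 0, 1, 0.009, 0, 0.0107, 0, 0, 0, 1, 0.0095, 0, 0.0113, 0, 0, 0, 1]
}}

```text
time_s: 11.28
eef_pos: [0.4006, 0.3276, 0.1288]
tool_rot: [-0.221, 0.717, -0.608, -0.26]
wrist_force: [-4.5, 4.1, 8.0]
opening: 0.641
```

```bash
python3 path.py .024 1 1
python3 - <<'E'
from h import *
c=snap("wrist","10")
E
```

```text
t 11.28 P [0.4006 0.3276 0.1288] d [ 0.1259 -0.7562 -0.6422] j ang -170.6 F [-4.5  4.1  8. ] q [ 1.19  0.66 -0.62  0.45 -1.14 -1.4 ] op 0.641
G [0.4201 0.2104 0.0292] left deg 0.1324727005964912
[0.0036, 0.0002, 0.0036, -0.1, -0.0, -0.0] G [0.42  0.21  0.024]
```

View pics/wrist10.png

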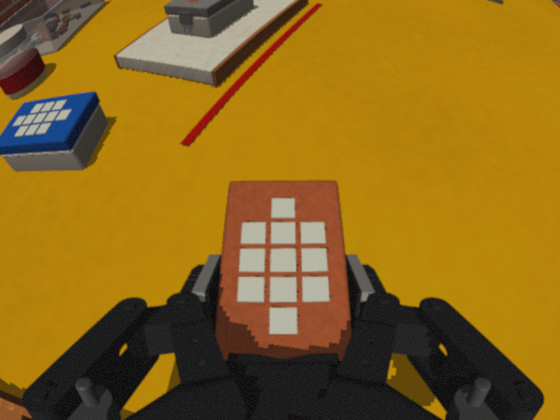

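Run:
```python
from h import *
c=snap("scene","10");s=snap("side","10")
a=cv2.resize(c["image"][130:190,320:420],None,fx=7,fy=7,interpolation=cv2.INTER_CUBIC)
b=cv2.resize(s["image"][150:220,110:210],None,fx=7,fy=7,interpolation=cv2.INTER_CUBIC)
cv2.imwrite("pics/c10z.png",a);cv2.imwrite("pics/s10z.png",b);print(monitor.get_state()["wrist_force"],monitor.get_state()["moment"])
```

```text
[-3.5193  1.2753  6.4494] [ 1.4197  0.7278 -0.8419]
```

View pics/c10z.png

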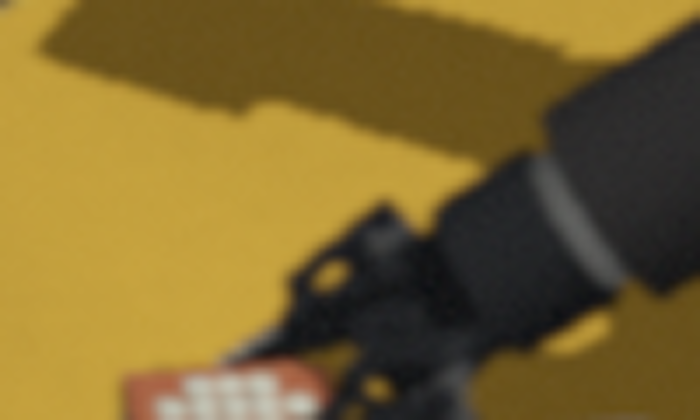

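View pics/s10z.png

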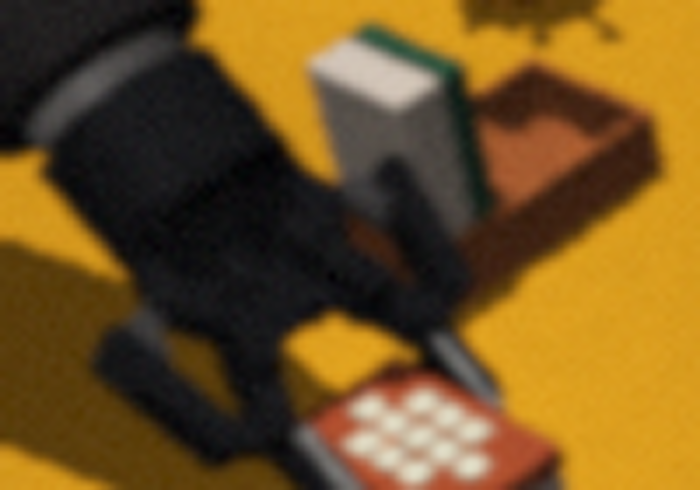

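Run:
```python
import cv2
c=cv2.imread("pics/scene10.png");s=cv2.imread("pics/side10.png")
a=cv2.resize(c[165:205,320:400],None,fx=9,fy=9,interpolation=cv2.INTER_CUBIC)
b=cv2.resize(s[180:240,130:210],None,fx=9,fy=9,interpolation=cv2.INTER_CUBIC)
cv2.imwrite("pics/c10y.png",a);cv2.imwrite("pics/s10y.png",b)
```

```text
(no output)
```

View pics/c10y.png

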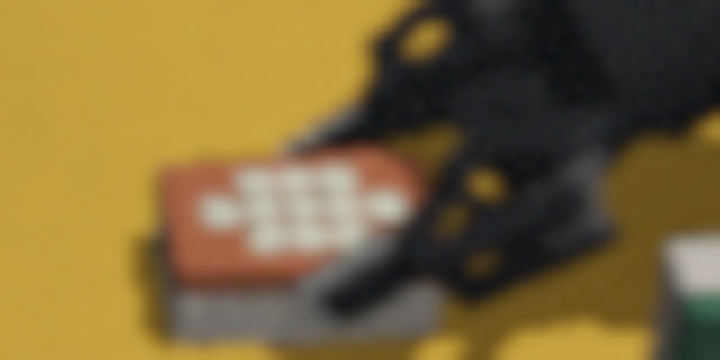

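View pics/s10y.png

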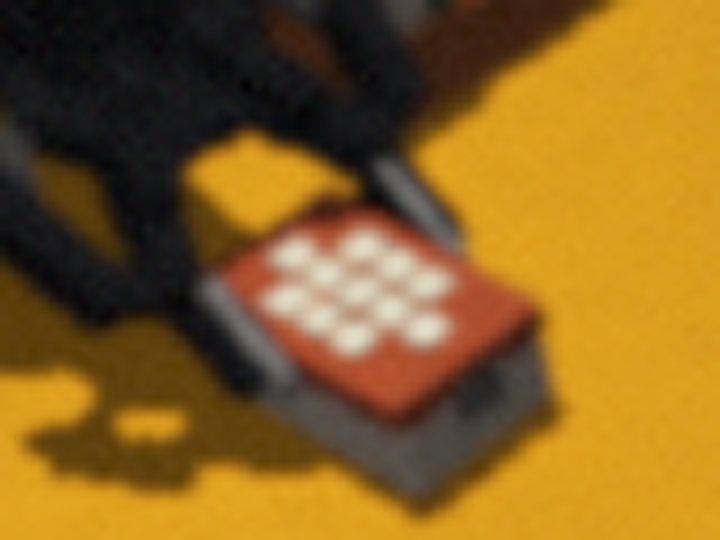

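Run:
```python
from kin import *
c=load("scene10.npz");s=load("side10.npz")
h,_=uv(-80.5);l=np.array([.986,.165,0])
# measure bottom edge points in scene at z=0
f=lambda a,b,z:plane(c,0,320+a/9,165+b/9,z)
g=lambda a,b,z:plane(s,0,130+a/9,180+b/9,z)
print("scene bottom",f(175,342,0),f(440,333,0),"lid edge",f(178,288,.036),f(320,278,.036))
print("side: bottom corner",g(422,512,0),g(555,408,0),"lid",g(392,420,.036),g(540,312,.036),g(375,205,.036),g(215,275,.036))
```

```text
scene bottom [0.4566 0.1617 0.    ] [0.4429 0.249  0.    ] lid edge [0.47  0.16  0.036] [0.4603 0.2057 0.036 ]
side: bottom corner [0.4019 0.1478 0.    ] [0.452  0.1563 0.    ] lid [0.4008 0.1482 0.036 ] [0.454 0.156 0.036] [0.4468 0.2293 0.036 ] [0.398  0.2354 0.036 ]
```

{"method": "send_rows", "body": {
  "commands": [0, 0, 0, 0, 0, 0, -0.4, 0, 0, 0, 0, 0, 0, -0.7, 0, 0, 0, 0, 0, 0, -1]
}}

```text
time_s: 11.8
eef_pos: [0.4006, 0.3272, 0.1281]
tool_rot: [-0.222, 0.716, -0.608, -0.261]
wrist_force: [-0.9, 0.8, 0.1]
opening: 0.997
```

Run:
```python
from h import *
pose();c=snap("scene","11")
cv2.imwrite("pics/c11z.png",cv2.resize(c["image"][150:210,310:410],None,fx=7,fy=7,interpolation=cv2.INTER_CUBIC))
P,C,_=cur()
plan(P-.07*C.apply([1,0,0]),C,"back")
plan([.42,.24,.33],down(190),"over"); plan([.42,.24,.33],down(-175),"over")
```

```text
t 11.8 P [0.4006 0.3272 0.1281] d [ 0.1249 -0.7556 -0.643 ] j ang -170.64 F [-0.9  0.8  0.1] q [ 1.19  0.66 -0.62  0.45 -1.13 -1.4 ] op 0.997
back shift [-0.07  0.    0.  ] rot [0. 0. 0.] | t 11.85 q [ 1.19  0.66 -0.62  0.45 -1.14 -1.4 ]
over shift [-0.0615 -0.005  -0.2119] rot [ -0.62 -49.98  -0.25] | t 11.85 q [ 1.19  0.66 -0.62  0.45 -1.14 -1.4 ]
over shift [-0.0615 -0.005  -0.2119] rot [  4.06 -49.96   1.93] | t 11.85 q [ 1.19  0.66 -0.62  0.45 -1.14 -1.4 ]
```

View pics/c11z.png

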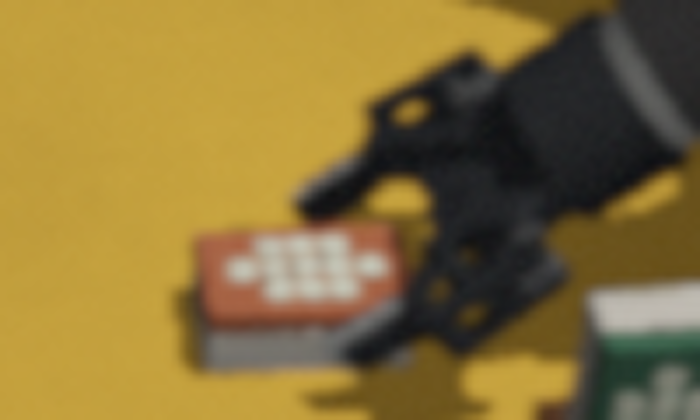

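{"method": "send_rows", "body": {
  "commands": [-0.03, 0, 0, 0, 0, 0, -1, -0.075, 0, 0, 0, 0, 0, -1, -0.085, 0, -0.04, 0, -9, 0, -1, -0.1, 0, -0.09, 0, -19, 0, -1, -0.1, 0, -0.14, 0, -29, 0, -1]
}}

```text
time_s: 12.48
eef_pos: [0.4027, 0.3141, 0.3013]
tool_rot: [-0.368, 0.628, -0.531, -0.434]
wrist_force: [1.3, -0.3, 0.1]
opening: 1.002
```

Run:
```python
from h import *
pose();plan([.43,.26,.36],down(189.5),"over")
```

```text
t 12.47 P [0.4027 0.3141 0.3013] d [ 0.0599 -0.3473 -0.9359] j ang -170.53 F [ 1.3 -0.3  0.1] q [ 1.12  0.26 -0.52  0.23 -1.11 -1.09] op 1.002
over shift [-0.0345 -0.0181 -0.0748] rot [ -0.05 -20.63   0.12] | t 12.47 q [ 1.12  0.26 -0.52  0.23 -1.11 -1.09]
```

{"method": "send_rows", "body": {
  "commands": [-0.02, -0.01, -0.04, 0, -10, 0, -1, -0.0345, -0.018, -0.075, 0, -20.6, 0, -1, -0.0345, -0.018, -0.075, 0, -20.6, 0, -1, -0.0345, -0.018, -0.075, 0, -20.6, 0, -1]
}}

```text
time_s: 12.98
eef_pos: [0.4296, 0.2595, 0.3584]
tool_rot: [-0.456, 0.541, -0.46, -0.537]
wrist_force: [-0.6, 0.8, -0.8]
opening: 0.996
```

Run:
```python
from h import *
pose();snap("wrist","12")
```

```text
t 12.97 P [0.4296 0.2595 0.3584] d [ 0.0014 -0.0082 -1.    ] j ang -170.71 F [-0.6  0.8 -0.8] q [ 0.94  0.11 -0.43  0.01 -1.03 -0.78] op 0.996
```

View pics/wrist12.png

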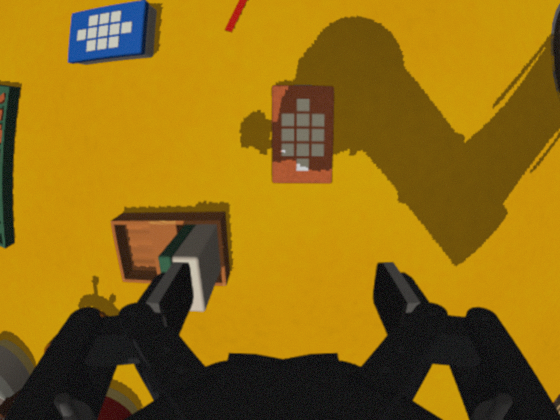

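```bash
cat > lid.py <<'E'
from h import *
def rect(w,fish,x,y,ww,hh,pred,z,dbg=None):
    im=w["image"];hsv=cv2.cvtColor(im,cv2.COLOR_BGR2HSV);m=np.zeros(im.shape[:2],np.uint8)
    sub=pred(hsv[y:y+hh,x:x+ww].astype(int)).astype(np.uint8);m[y:y+hh,x:x+ww]=sub
    m=cv2.morphologyEx(m,cv2.MORPH_CLOSE,np.ones((9,9)));m=cv2.morphologyEx(m,cv2.MORPH_OPEN,np.ones((3,3)))
    c=max(cv2.findContours(m,cv2.RETR_EXTERNAL,cv2.CHAIN_APPROX_NONE)[0],key=cv2.contourArea)
    if dbg:
        o=im.copy();cv2.drawContours(o,[c],-1,(0,255,0),1);cv2.imwrite(dbg,cv2.resize(o[max(0,y-10):y+hh+10,max(0,x-10):x+ww+10],None,fx=4,fy=4))
    P=np.array([plane(w,fish,*q,z)[:2] for q in c[:,0]]).astype(np.float32)
    rc=cv2.minAreaRect(P*1000);(cx,cy),(a,b),t=rc
    if a<b:a,b,t=b,a,t+90
    return (round(cx,1),round(cy,1)),(round(a,1),round(b,1)),round(t%180,1)
E
python3 - <<'E'
from lid import *
w=load("wrist12.npz")
print("terra",rect(w,1,255,70,95,125,lambda h:(h[...,0]<16)&(h[...,1]>90)|(h[...,1]<60),.036,"pics/d1.png"))
print("blue",rect(w,1,55,0,110,70,lambda h:(h[...,0]>100)&(h[...,0]<130)&(h[...,1]>120)&(h[...,2]>130),.036,"pics/d2.png"))
w=load("wrist5.npz")
print("grey",rect(w,1,240,50,110,90,lambda h:((h[...,2]<165)&(h[...,1]<110))|((h[...,0]<12)&(h[...,1]>120)),.054,"pics/d3.png"))
print("blue",rect(w,1,95,0,75,80,lambda h:(h[...,0]>100)&(h[...,0]<130)&(h[...,1]>120)&(h[...,2]>110),.036))
E
python3 -c "
import cv2,numpy as np
a=[cv2.imread(f'pics/d{i}.png') for i in(1,2,3)]
H=max(x.shape[0] for x in a);a=[cv2.copyMakeBorder(x,0,H-x.shape[0],0,0,0) for x in a];o=np.hstack(a);cv2.imwrite('pics/d.png',cv2.resize(o,None,fx=.55,fy=.55))"
```

```text
terra ((422.3, 200.8), (88.6, 54.5), 99.0)
blue ((632.0, 118.8), (86.9, 57.9), 6.6)
grey ((544.0, -72.6), (94.0, 57.5), 73.8)
blue ((634.8, 119.8), (92.7, 53.6), 6.3)
```

View pics/d.png

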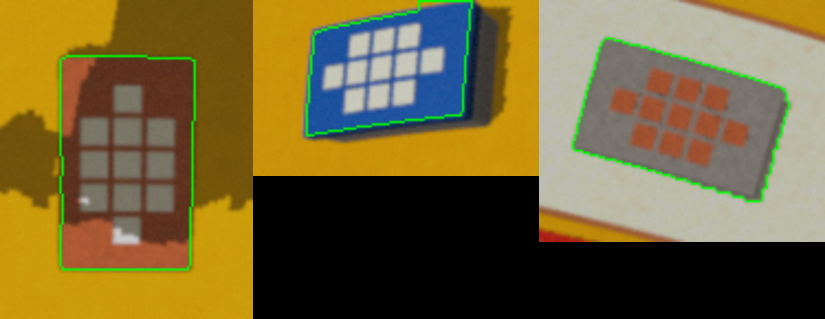

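Run:
```python
from h import *
pose();plan([.4223,.2008,.24],down(189),"above");plan([.4223,.2008,.178],down(189),"grasp")
```

```text
t 13.03 P [0.4294 0.26   0.3578] d [ 0.0006 -0.0094 -1.    ] j ang -170.64 F [-0.5 -0.3 -0.7] q [ 0.94  0.11 -0.43  0.01 -1.03 -0.78] op 1.002
above shift [ 0.1183  0.0165 -0.0562] rot [ 0.36 -0.54 -0.05] | t 13.03 q [ 0.94  0.11 -0.43  0.01 -1.03 -0.78]
grasp shift [ 0.1803  0.0165 -0.0556] rot [ 0.36 -0.54 -0.05] | t 13.03 q [ 0.94  0.11 -0.43  0.01 -1.03 -0.78]
```

{"method": "send_rows", "body": {
  "commands": [0.04, 0.0165, -0.056, 0.4, -0.5, 0, -1, 0.1, 0.0165, -0.056, 0.4, -0.5, 0, -1, 0.14, 0.0165, -0.056, 0.4, -0.5, 0, -1, 0.165, 0.0165, -0.056, 0.4, -0.5, 0, -1, 0.178, 0.0165, -0.056, 0.4, -0.5, 0, -1]
}}

```text
time_s: 13.65
eef_pos: [0.4219, 0.2011, 0.1785]
tool_rot: [0.457, -0.538, 0.46, 0.538]
wrist_force: [-0.6, 0.4, 0.4]
opening: 1.004
```

Run:
```python
from h import *
pose();plan([.4223,.2008,.178],down(189),"grasp");snap("wrist","13")
```

```text
t 13.65 P [0.4219 0.2011 0.1785] d [-0.0033 -0.0026 -1.    ] j ang -170.93 F [-0.6  0.4  0.4] q [ 0.87  0.31 -0.71 -0.   -0.56 -0.71] op 1.004
grasp shift [ 0.0005 -0.0003 -0.0004] rot [ 0.07 -0.12 -0.21] | t 13.65 q [ 0.87  0.31 -0.71 -0.   -0.56 -0.71]
```

View pics/wrist13.png

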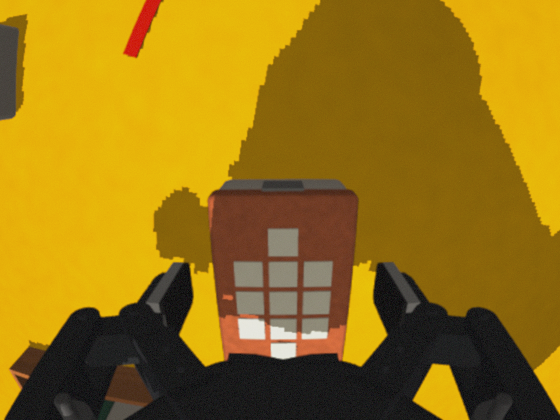

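Centred between the fingers. Close and lift.

{"method": "send_rows", "body": {
  "commands": [0, 0, 0, 0, 0, 0, 0.3, 0, 0, 0, 0, 0, 0, 1, 0, 0, 0, 0, 0, 0, 1, 0, 0, 0, 0, 0, 0, 1, -0.015, 0, 0, 0, 0, 0, 1],
  "force": 50
}}

```text
time_s: 14.32
eef_pos: [0.4226, 0.2005, 0.1959]
tool_rot: [0.46, -0.537, 0.459, 0.538]
wrist_force: [0.9, -0.1, -3.8]
opening: 0.646
```

Run:
```python
from h import *
pose();plan([.45,.06,.36],down(170),"mid");plan([.47,-.02,.40],down(165),"look")
```

```text
t 14.32 P [0.4226 0.2005 0.1959] d [-0.0008  0.0012 -1.    ] j ang -171.06 F [ 0.9 -0.1 -3.8] q [ 0.86  0.28 -0.69 -0.   -0.6  -0.71] op 0.646
mid shift [-0.1643 -0.0052 -0.1429] rot [18.94  0.07 -0.04] | t 14.32 q [ 0.86  0.28 -0.69 -0.   -0.6  -0.71]
look shift [-0.2044 -0.0125 -0.2249] rot [23.94  0.07 -0.05] | t 14.32 q [ 0.86  0.28 -0.69 -0.   -0.6  -0.71]
```

Run:
```python
from h import *
plan([.53,.05,.36],down(165),"look")
```

```text
look shift [-0.1644 -0.0826 -0.1652] rot [23.94  0.07 -0.05] | t 14.32 q [ 0.86  0.28 -0.69 -0.   -0.6  -0.71]
```

{"method": "send_rows", "body": {
  "commands": [-0.05, 0, 0, 3, 0, 0, 1, -0.1, -0.015, -0.03, 9, 0, 0, 1, -0.14, -0.04, -0.07, 15, 0, 0, 1, -0.164, -0.06, -0.12, 21, 0, 0, 1, -0.164, -0.083, -0.165, 24, 0, 0, 1]
}}

```text
time_s: 14.95
eef_pos: [0.5314, 0.0489, 0.3626]
tool_rot: [0.564, -0.43, 0.559, 0.43]
wrist_force: [0.6, 0.9, -3.5]
opening: 0.647
```

{"method": "send_rows", "body": {
  "commands": [0, 0, 0, 0, 0, 0, 1]
}}

```text
time_s: 15.08
eef_pos: [0.5315, 0.0477, 0.3597]
tool_rot: [0.563, -0.428, 0.562, 0.429]
wrist_force: [-0.9, 0.4, -3.9]
opening: 0.643
```

Run:
```python
from h import *
pose();snap("wrist","14")
```

```text
t 15.07 P [0.5315 0.0477 0.3597] d [ 0.0004  0.0022 -1.    ] j ang 164.67 F [-0.9  0.4 -3.9] q [ 0.46  0.16 -0.36 -0.   -1.04 -0.72] op 0.643
```

View pics/wrist14.png

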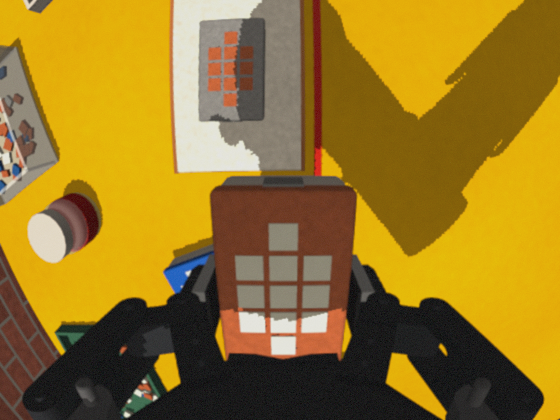

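Run:
```python
from h import *
w=load("wrist14.npz")
cv2.imwrite("pics/w14a.png",cv2.resize(w["image"][0:180,165:330],None,fx=4.4,fy=3.3,interpolation=cv2.INTER_CUBIC))
cv2.imwrite("pics/w14b.png",cv2.resize(w["image"][170:360,200:370],None,fx=4,fy=3.1,interpolation=cv2.INTER_CUBIC))
```

```text
(no output)
```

View pics/w14a.png

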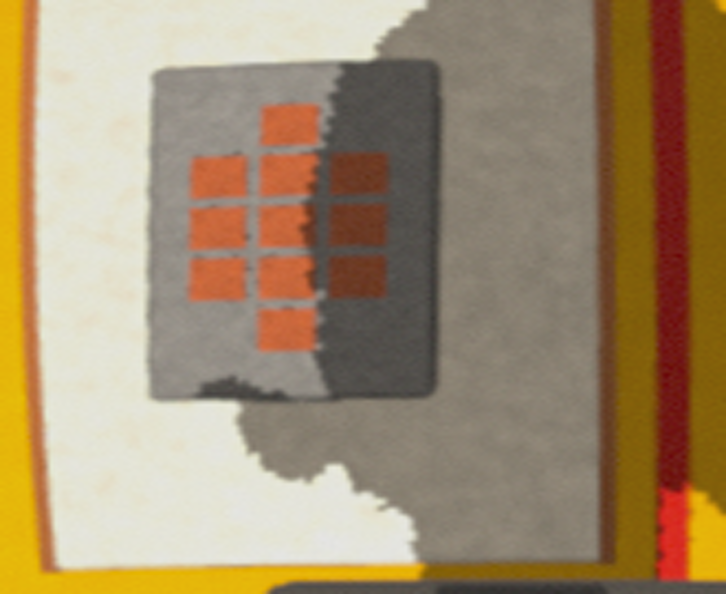

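View pics/w14b.png

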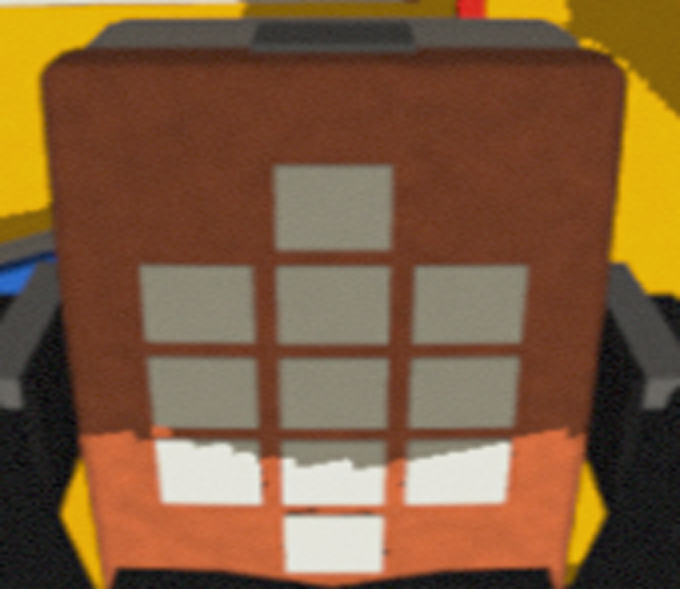

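```bash
python3 - <<'E'
from h import *
w=load("wrist14.npz");P,C,_=cur()
g=np.array([plane(w,1,165+a/4.4,b/3.3,.054)[:2] for a,b in [(152,70),(440,60),(437,397),(150,400)]])
print("grey corners",g.tolist(),"ctr",g.mean(0),"L",[np.linalg.norm(g[i]-g[(i+1)%4]).round(4) for i in range(4)])
for i,j in ((3,0),(2,1)): d=g[i]-g[j];print(np.degrees(np.arctan2(d[1],d[0])))
for i,j in ((0,1),(3,2)): d=g[i]-g[j];print(np.degrees(np.arctan2(d[1],d[0]))+90)
print("pattern ctr",plane(w,1,230.2,69.1,.054))
zl=P[2]-.178+.036
a=plane(w,1,200+43/4,170+58/3.1,zl);b=plane(w,1,200+624/4,170+58/3.1,zl);print("held edge",a,b,np.linalg.norm(a-b))
m=(a+b)/2;print("edge mid in tool",C.inv().apply(m-P),"pattern ctr in tool",C.inv().apply(plane(w,1,283.2,296.8,zl)-P))
E
python3 meas.py wrist14.npz 190 100
```

```text
grey corners [[0.5590167909643395, -0.12059553425375955], [0.5053301058047358, -0.10518603933855303], [0.5294055553643551, -0.01997126080264902], [0.5831788168086407, -0.03556310482102964]] ctr [ 0.5442 -0.0703] L [np.float64(0.0559), np.float64(0.0886), np.float64(0.056), np.float64(0.0884)]
74.13746291985689
74.2235977020036
73.98512450080885
73.83020162020082
pattern ctr [ 0.545  -0.0703  0.054 ]
held edge [ 0.5445 -0.0043  0.2174] [0.4943 0.0095 0.2174] 0.052022881183320935
edge mid in tool [ 0.1419 -0.0014 -0.0479] pattern ctr in tool [ 0.142  -0.0016 -0.0033]
tape (np.float32(75.23583), array([ 0.4678, -0.0579], dtype=float32), np.float32(0.0015164985)) [314   0   7 175 900]
[  172     0   130   173 17829]
board rect mm ((547.8633422851562, -65.1240005493164), (176.42221069335938, 124.31509399414062), 75.14421844482422)
[[ 0.4652 -0.1345]
 [ 0.5853 -0.1663]
 [ 0.6306  0.0042]
 [ 0.5104  0.0361]]
0.12431516 158.68896
0.1764222 74.98516
0.12431519 165.08037
0.17642221 75.351204
```

Run:
```python
from h import *
pose();plan([.5443,-.0687,.30],down(164.05),"above")
```

```text
t 15.12 P [0.5307 0.0488 0.3594] d [-0.0004  0.0022 -1.    ] j ang 164.76 F [-1.2  0.8 -3.4] q [ 0.46  0.16 -0.36 -0.   -1.04 -0.72] op 0.643
above shift [ 0.0591 -0.0441 -0.1099] rot [ 0.71  0.12 -0.06] | t 15.12 q [ 0.46  0.16 -0.36 -0.   -1.04 -0.72]
```

{"method": "send_rows", "body": {
  "commands": [0.01, -0.015, -0.035, 0.7, 0.1, 0, 1, 0.025, -0.03, -0.075, 0.7, 0.1, 0, 1, 0.045, -0.044, -0.105, 0.7, 0.1, 0, 1, 0.059, -0.044, -0.11, 0.7, 0.1, 0, 1, 0.059, -0.044, -0.11, 0.7, 0.1, 0, 1]
}}

```text
time_s: 15.75
eef_pos: [0.5437, -0.0667, 0.2994]
tool_rot: [0.563, -0.426, 0.565, 0.427]
wrist_force: [-0.4, -0.3, -2.3]
opening: 0.644
```

Run:
```python
from h import *
pose();plan([.5443,-.0687,.236],down(164.05),"above");plan([.5443,-.0687,.30],down(164.05),"above")
```

```text
t 15.75 P [ 0.5437 -0.0667  0.2994] d [-0.0029  0.0003 -1.    ] j ang 164.26 F [-0.4 -0.3 -2.3] q [ 0.24  0.25 -0.41 -0.   -0.92 -0.51] op 0.644
above shift [ 0.0634 -0.0013 -0.0017] rot [ 0.21 -0.03 -0.16] | t 15.75 q [ 0.24  0.25 -0.41 -0.   -0.92 -0.51]
above shift [-0.0006 -0.0012 -0.0018] rot [ 0.21 -0.03 -0.16] | t 15.75 q [ 0.24  0.25 -0.41 -0.   -0.92 -0.51]
```

{"method": "send_rows", "body": {
  "commands": [0.02, -0.0012, -0.0017, 0.2, 0, 0, 1, 0.04, -0.0012, -0.0017, 0.2, 0, 0, 1, 0.053, -0.0012, -0.0017, 0.2, 0, 0, 1, 0.061, -0.0012, -0.0017, 0.2, 0, 0, 1, 0.061, -0.0012, -0.0017, 0.2, 0, 0, 1]
}}

```text
time_s: 16.38
eef_pos: [0.5452, -0.0686, 0.2395]
tool_rot: [0.564, -0.426, 0.564, 0.426]
wrist_force: [-0.6, 0.2, -2.5]
opening: 0.645
```

Run:
```python
from h import *
pose();plan([.5443,-.0687,.232],down(164.05),"place")
c=snap("side","15");cv2.imwrite("pics/s15z.png",cv2.resize(c["image"][190:300,210:345],None,fx=5.5,fy=5.4,interpolation=cv2.INTER_CUBIC))
```

```text
t 16.38 P [ 0.5452 -0.0686  0.2395] d [-0.0005  0.0004 -1.    ] j ang 164.1 F [-0.6  0.2 -2.5] q [ 0.23  0.32 -0.47 -0.   -0.78 -0.51] op 0.645
place shift [ 0.0075  0.0009 -0.0004] rot [ 0.05  0.01 -0.03] | t 16.38 q [ 0.23  0.32 -0.47 -0.   -0.78 -0.51]
```

View pics/s15z.png

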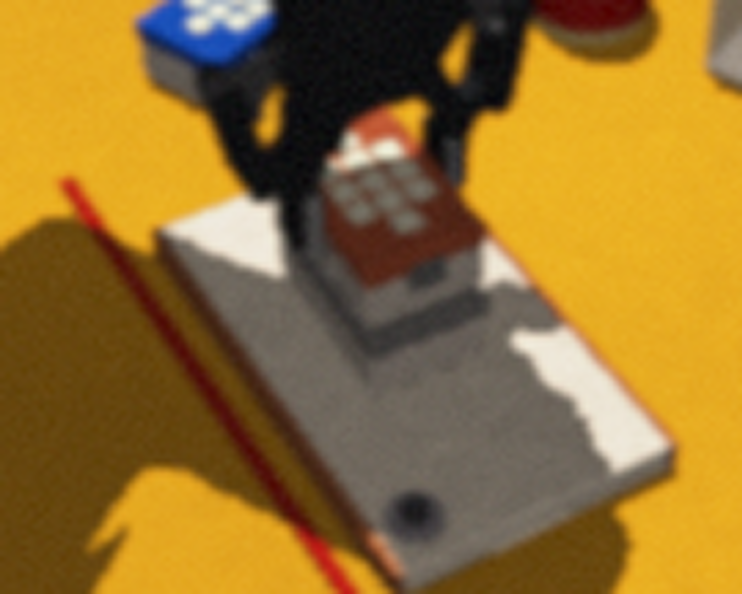

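{"method": "send_rows", "body": {
  "commands": [0.0025, 0.0005, 0, 0, 0, 0, 1, 0.0045, 0.0008, 0, 0, 0, 0, 1, 0.006, 0.0008, 0, 0, 0, 0, 1, 0.007, 0.0008, 0, 0, 0, 0, 1, 0.007, 0.0008, 0, 0, 0, 0, 1]
}}

```text
time_s: 17.05
eef_pos: [0.5452, -0.0691, 0.2359]
tool_rot: [0.565, -0.427, 0.563, 0.425]
wrist_force: [-6.5, 0.5, 23.6]
opening: 0.645
```

Run:
```python
from h import *
pose()
```

```text
t 17.05 P [ 0.5452 -0.0691  0.2359] d [ 0.0032 -0.0002 -1.    ] j ang 164.1 F [-6.5  0.5 23.6] q [ 0.23  0.32 -0.48  0.   -0.77 -0.51] op 0.645
```

{"method": "send_rows", "body": {
  "commands": [-0.0025, 0, 0, 0, 0, 0, 1, -0.0028, 0, 0, 0, 0, 0, 1]
}}

```text
time_s: 17.3
eef_pos: [0.5446, -0.0688, 0.2361]
tool_rot: [0.565, -0.426, 0.564, 0.426]
wrist_force: [-0.8, -0.4, 3.9]
opening: 0.646
```

Run:
```python
from h import *
pose()
```

```text
t 17.3 P [ 0.5446 -0.0688  0.2361] d [ 0.001   0.0006 -1.    ] j ang 164.07 F [-0.8 -0.4  3.9] q [ 0.23  0.32 -0.48 -0.   -0.77 -0.51] op 0.646
```

{"method": "send_rows", "body": {
  "commands": [0, 0, 0, 0, 0, 0, -0.5, 0, 0, 0, 0, 0, 0, -0.9, -0.02, 0, 0, 0, 0, 0, -1, -0.06, 0, 0, 0, 0, 0, -1, -0.12, 0, 0, 0, 0, 0, -1]
}}

```text
time_s: 17.92
eef_pos: [0.544, -0.0688, 0.3549]
tool_rot: [0.563, -0.425, 0.566, 0.427]
wrist_force: [2.3, -0.1, 0.5]
opening: 1.0
```

Run:
```python
from h import *
pose();plan([.50,.06,.42],down(164),"look")
snap("wrist","16")
```

```text
t 17.93 P [ 0.544  -0.0688  0.3549] d [-0.0043 -0.0002 -1.    ] j ang 164.06 F [ 2.3 -0.1  0.5] q [ 0.23  0.19 -0.34 -0.   -1.04 -0.51] op 1.0
look shift [-0.0649  0.0779  0.1117] rot [ 0.06 -0.08 -0.23] | t 17.93 q [ 0.23  0.19 -0.34 -0.   -1.04 -0.51]
```

View pics/wrist16.png

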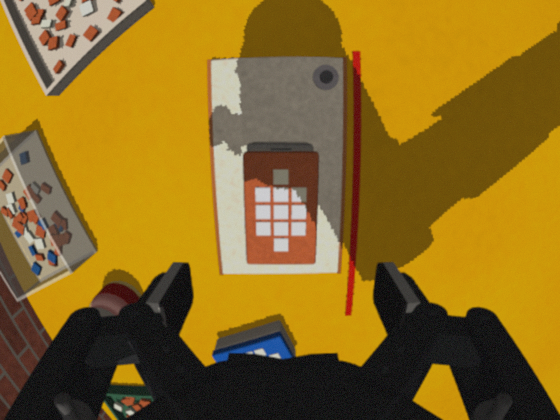

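```bash
python3 - <<'E'
from lid import *
w=load("wrist16.npz")
print("terra",rect(w,1,235,148,92,125,lambda h:(h[...,0]<16)&(h[...,1]>110)|((h[...,1]<50)&(h[...,2]>200)),.090,"pics/d1.png"))
plan([.665,.122,.36],down(96.5),"blue view")
E
python3 meas.py wrist16.npz 226 150
```

```text
terra ((545.9, -67.3), (100.1, 74.4), 74.1)
blue view shift [ 0.0057 -0.062   0.2161] rot [67.67  0.41  0.38] | t 17.98 q [ 0.23  0.18 -0.33  0.   -1.05 -0.51]
tape (np.float32(75.37861), array([ 0.4682, -0.055 ], dtype=float32), np.float32(0.0014548894)) [ 347   52   13  262 1193]
[  211    57   133   193 16625]
board rect mm ((539.197021484375, -99.85686492919922), (191.5281982421875, 124.41133880615234), 74.6308822631836)
[[ 0.4538 -0.1757]
 [ 0.5738 -0.2087]
 [ 0.6246 -0.024 ]
 [ 0.5046  0.009 ]]
0.12441131 164.55365
0.19152822 74.66018
0.12441131 164.80826
0.19152822 74.6274
```

View pics/d1.png

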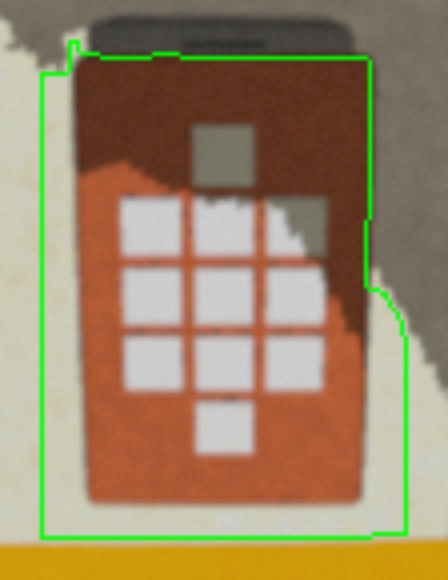

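Run:
```python
from h import *
w=load("wrist16.npz")
g=np.array([plane(w,1,225+a/4,138+b/4,.090)[:2] for a,b in [(78,57),(370,57),(361,500),(90,500)]])
print(g.mean(0),[np.linalg.norm(g[i]-g[(i+1)%4]).round(4) for i in range(4)])
for i,j in ((3,0),(2,1)): d=g[i]-g[j];print(np.degrees(np.arctan2(d[1],d[0])))
print(plane(w,1,225+224/4,138+296/4+.5,.09))
```

```text
[ 0.5445 -0.0696] [np.float64(0.0529), np.float64(0.0886), np.float64(0.0545), np.float64(0.0885)]
73.62226862072579
74.65393517601088
[ 0.545  -0.0682  0.09  ]
```

{"method": "send_rows", "body": {
  "commands": [0, -0.01, 0.045, 11, 0, 0, -1, 0, -0.02, 0.09, 22, 0, 0, -1, 0, -0.035, 0.135, 33, 0, 0, -1, 0, -0.05, 0.18, 44, 0, 0, -1, 0, -0.062, 0.216, 55, 0, 0, -1]
}}

```text
time_s: 18.6
eef_pos: [0.6643, 0.1236, 0.3548]
tool_rot: [0.696, -0.123, 0.696, 0.123]
wrist_force: [0.4, -0.0, -0.3]
opening: 1.003
```

{"method": "send_rows", "body": {
  "commands": [0, 0, 0, 11, 0, 0, -1, 0, 0, 0, 13, 0, 0, -1]
}}

```text
time_s: 18.85
eef_pos: [0.6636, 0.1226, 0.3543]
tool_rot: [0.705, -0.044, 0.706, 0.044]
wrist_force: [0.1, -0.2, 0.1]
opening: 1.001
```

Run:
```python
from h import *
pose();snap("wrist","17")
```

```text
t 18.85 P [0.6636 0.1226 0.3543] d [-0.0012  0.     -1.    ] j ang 97.2 F [ 0.1 -0.2  0.1] q [ 0.47  0.39 -0.06 -0.   -1.12 -1.92] op 1.001
```

View pics/wrist17.png

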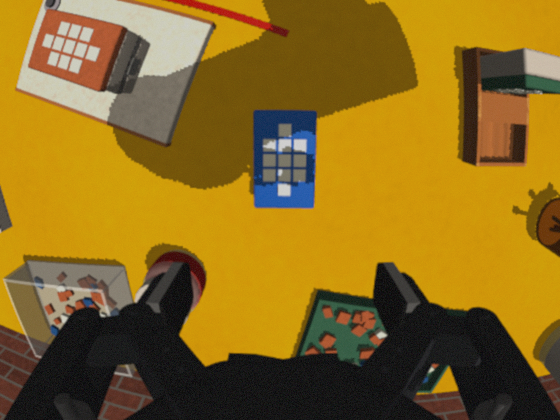

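Run:
```python
from lid import *
w=load("wrist17.npz")
print("blue",rect(w,1,245,100,80,115,lambda h:((h[...,0]>100)&(h[...,0]<130)&(h[...,1]>120)),.036,"pics/d2.png"))
```

```text
blue ((632.2, 120.1), (86.8, 54.4), 7.0)
```

View pics/d2.png

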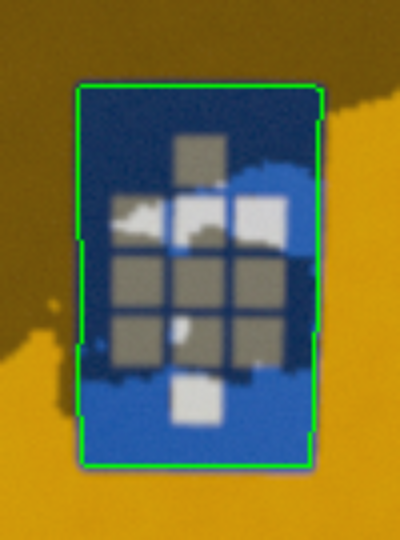

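Run:
```python
from h import *
pose();plan([.6323,.120,.179],down(97),"grasp")
```

```text
t 18.9 P [0.6636 0.1224 0.3545] d [-0.0009  0.0002 -1.    ] j ang 97.17 F [ 0.5 -0.2 -0.1] q [ 0.47  0.39 -0.06 -0.   -1.12 -1.92] op 0.995
grasp shift [ 0.1756  0.0015 -0.0312] rot [ 0.17 -0.05 -0.02] | t 18.9 q [ 0.47  0.39 -0.06 -0.   -1.12 -1.92]
```

{"method": "send_rows", "body": {
  "commands": [0.045, 0.0015, -0.031, 0.2, 0, 0, -1, 0.09, 0.0015, -0.031, 0.2, 0, 0, -1, 0.135, 0.0015, -0.031, 0.2, 0, 0, -1, 0.16, 0.0015, -0.031, 0.2, 0, 0, -1, 0.175, 0.0015, -0.031, 0.2, 0, 0, -1]
}}

```text
time_s: 19.52
eef_pos: [0.6321, 0.1193, 0.1787]
tool_rot: [0.705, -0.044, 0.706, 0.044]
wrist_force: [-0.5, -0.2, 1.6]
opening: 0.999
```

{"method": "send_rows", "body": {
  "commands": [0, 0, 0, 0, 0, 0, -1]
}}

```text
time_s: 19.65
eef_pos: [0.6323, 0.1194, 0.1796]
tool_rot: [0.705, -0.044, 0.706, 0.044]
wrist_force: [1.1, 0.1, 0.5]
opening: 1.001
```

Run:
```python
from h import *
pose();plan([.6323,.120,.179],down(97),"grasp")
```

```text
t 19.65 P [0.6323 0.1194 0.1796] d [-0.0016 -0.0003 -1.    ] j ang 97.16 F [1.1 0.1 0.5] q [ 0.49  0.52 -0.3  -0.   -0.75 -1.93] op 1.001
grasp shift [0.0006 0.0006 0.0001] rot [ 0.16 -0.09  0.01] | t 19.65 q [ 0.49  0.52 -0.3  -0.   -0.75 -1.93]
```

{"method": "send_rows", "body": {
  "commands": [0, 0.0005, 0, 0, 0, 0, 0.3, 0, 0.0005, 0, 0, 0, 0, 1, 0, 0.0005, 0, 0, 0, 0, 1, 0, 0.0005, 0, 0, 0, 0, 1, -0.02, 0.0005, 0, 0, 0, 0, 1]
}}

```text
time_s: 20.27
eef_pos: [0.6315, 0.1197, 0.1996]
tool_rot: [0.705, -0.044, 0.707, 0.044]
wrist_force: [-0.0, -0.8, -1.7]
opening: 0.644
```

Run:
```python
from h import *
pose();plan([.53,.05,.40],down(164.1),"look")
```

```text
t 20.27 P [0.6315 0.1197 0.1996] d [-0.0027 -0.0002 -1.    ] j ang 97.12 F [-0.  -0.8 -1.7] q [ 0.49  0.5  -0.29 -0.   -0.79 -1.94] op 0.644
look shift [-0.2001 -0.0565 -0.1099] rot [-66.98  -0.13  -0.1 ] | t 20.27 q [ 0.49  0.5  -0.29 -0.   -0.79 -1.94]
```

{"method": "send_rows", "body": {
  "commands": [-0.05, 0, 0, -6, 0, 0, 1, -0.1, -0.01, -0.03, -17, 0, 0, 1, -0.15, -0.03, -0.06, -28, 0, 0, 1, -0.19, -0.045, -0.09, -38, 0, 0, 1, -0.2, -0.0565, -0.11, -48, 0, 0, 1]
}}

```text
time_s: 20.9
eef_pos: [0.5291, 0.0494, 0.4038]
tool_rot: [0.628, -0.329, 0.624, 0.329]
wrist_force: [0.5, 0.1, -3.9]
opening: 0.647
```

{"method": "send_rows", "body": {
  "commands": [0, 0, 0, -10, 0, 0, 1, 0, 0, 0, -19, 0, 0, 1, 0, 0, 0, -19, 0, 0, 1]
}}

```text
time_s: 21.28
eef_pos: [0.5298, 0.05, 0.4005]
tool_rot: [0.565, -0.426, 0.564, 0.426]
wrist_force: [0.8, 0.0, -2.2]
opening: 0.644
```

Run:
```python
from h import *
pose();w=snap("wrist","18")
cv2.imwrite("pics/w18a.png",cv2.resize(w["image"][0:180,165:330],None,fx=4.4,fy=3.3,interpolation=cv2.INTER_CUBIC))
```

```text
t 21.27 P [0.5298 0.05   0.4005] d [-0.0001  0.001  -1.    ] j ang 164.08 F [ 0.8  0.  -2.2] q [ 0.46  0.13 -0.31 -0.   -1.14 -0.74] op 0.644
```

View pics/wrist18.png

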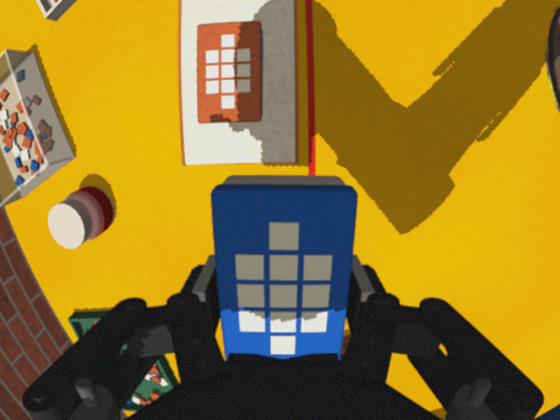

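View pics/w18a.png

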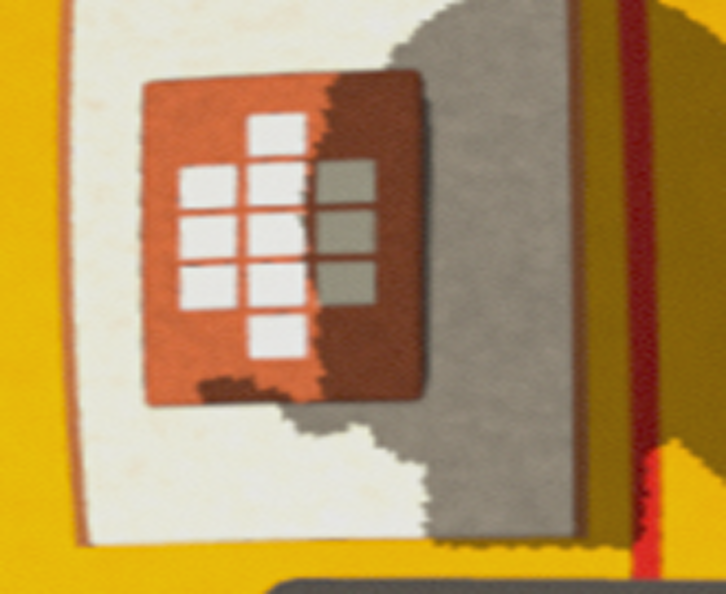

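```bash
python3 - <<'E'
from h import *
w=load("wrist18.npz");P,C,_=cur()
g=np.array([plane(w,1,165+a/4.4,b/3.3,.090)[:2] for a,b in [(143,82),(420,70),(424,400),(148,405)]])
print("terra ctr",g.mean(0),"L",[np.linalg.norm(g[i]-g[(i+1)%4]).round(4) for i in range(4)])
for i,j in ((3,0),(2,1)): d=g[i]-g[j];print(np.degrees(np.arctan2(d[1],d[0])))
for i,j in ((0,1),(3,2)): d=g[i]-g[j];print(np.degrees(np.arctan2(d[1],d[0]))+90)
im=w["image"].astype(int)
col=im[178:200,283];print([tuple(x) for x in col])
row=im[195,205:365];print([i+205 for i in range(1,160) if abs(row[i]-row[i-1]).sum()>90])
E
python3 meas.py wrist18.npz 190 100
```

```text
terra ctr [ 0.5443 -0.0681] L [np.float64(0.0548), np.float64(0.0882), np.float64(0.0549), np.float64(0.088)]
74.4116483441548
74.48206769709832
73.93324164244898
73.78807187581906
[(np.int64(77), np.int64(85), np.int64(89)), (np.int64(72), np.int64(81), np.int64(86)), (np.int64(76), np.int64(85), np.int64(90)), (np.int64(77), np.int64(84), np.int64(91)), (np.int64(78), np.int64(86), np.int64(91)), (np.int64(75), np.int64(79), np.int64(82)), (np.int64(74), np.int64(61), np.int64(60)), (np.int64(68), np.int64(40), np.int64(28)), (np.int64(74), np.int64(41), np.int64(23)), (np.int64(77), np.int64(48), np.int64(29)), (np.int64(74), np.int64(40), np.int64(20)), (np.int64(83), np.int64(46), np.int64(14)), (np.int64(87), np.int64(44), np.int64(21)), (np.int64(97), np.int64(53), np.int64(20)), (np.int64(99), np.int64(53), np.int64(19)), (np.int64(101), np.int64(52), np.int64(16)), (np.int64(101), np.int64(55), np.int64(22)), (np.int64(102), np.int64(56), np.int64(26)), (np.int64(101), np.int64(53), np.int64(19)), (np.int64(105), np.int64(58), np.int64(23)), (np.int64(106), np.int64(59), np.int64(27)), (np.int64(106), np.int64(59), np.int64(27))]
[210, 211, 212, 357, 358]
tape (np.float32(75.39289), array([ 0.472 , -0.0406], dtype=float32), np.float32(0.0013226612)) [307   0   7 175 709]
[  181     0   115   165 12164]
board rect mm ((546.8289184570312, -72.00411224365234), (189.85812377929688, 124.4229736328125), 74.6185531616211)
[[ 0.4617 -0.147 ]
 [ 0.5816 -0.18  ]
 [ 0.632   0.003 ]
 [ 0.512   0.036 ]]
0.12442293 158.55615
0.18985814 74.54702
0.12442299 164.4246
0.18985812 74.82935
```

Run:
```python
from h import *
pose();plan([.5445,-.0692,.33],down(164.1),"above")
```

```text
t 21.32 P [0.5299 0.05   0.4004] d [-0.0002  0.0009 -1.    ] j ang 163.94 F [-0.3 -0.2 -2.5] q [ 0.46  0.13 -0.31 -0.   -1.14 -0.74] op 0.646
above shift [ 0.0703 -0.047  -0.1106] rot [-0.16  0.05 -0.03] | t 21.32 q [ 0.46  0.13 -0.31 -0.   -1.14 -0.74]
```

{"method": "send_rows", "body": {
  "commands": [0.01, -0.015, -0.035, 0, 0, 0, 1, 0.03, -0.03, -0.075, 0, 0, 0, 1, 0.05, -0.047, -0.105, 0, 0, 0, 1, 0.07, -0.047, -0.1105, 0, 0, 0, 1, 0.07, -0.047, -0.1105, 0, 0, 0, 1]
}}

```text
time_s: 21.95
eef_pos: [0.5446, -0.0696, 0.3287]
tool_rot: [0.564, -0.424, 0.566, 0.426]
wrist_force: [0.4, -1.0, -2.1]
opening: 0.645
```

Run:
```python
from h import *
pose();plan([.5445,-.0692,.279],down(164.1),"above")
```

```text
t 21.95 P [ 0.5446 -0.0696  0.3287] d [-0.0041  0.0001 -1.    ] j ang 163.9 F [ 0.4 -1.  -2.1] q [ 0.23  0.22 -0.37 -0.   -0.99 -0.51] op 0.645
above shift [ 0.0497 -0.      0.0004] rot [-0.2  -0.06 -0.22] | t 21.95 q [ 0.23  0.22 -0.37 -0.   -0.99 -0.51]
```

{"method": "send_rows", "body": {
  "commands": [0.02, 0, 0, -0.2, 0, 0, 1, 0.038, 0, 0, -0.2, 0, 0, 1, 0.046, 0, 0, -0.2, 0, 0, 1, 0.0495, 0, 0, -0.2, 0, 0, 1, 0.0495, 0, 0, -0.2, 0, 0, 1]
}}

```text
time_s: 22.58
eef_pos: [0.5455, -0.0687, 0.2814]
tool_rot: [0.564, -0.427, 0.563, 0.427]
wrist_force: [-0.2, 0.2, -2.1]
opening: 0.647
```

Run:
```python
from h import *
pose();plan([.5445,-.0692,.275],down(164.1),"place")
c=snap("side","19");cv2.imwrite("pics/s19z.png",cv2.resize(c["image"][180:300,210:345],None,fx=5.5,fy=5,interpolation=cv2.INTER_CUBIC))
```

```text
t 22.57 P [ 0.5455 -0.0687  0.2814] d [ 0.0006  0.0005 -1.    ] j ang 164.35 F [-0.2  0.2 -2.1] q [ 0.23  0.27 -0.43 -0.   -0.87 -0.5 ] op 0.647
place shift [ 0.0064  0.0009 -0.0007] rot [0.25 0.04 0.02] | t 22.57 q [ 0.23  0.27 -0.43 -0.   -0.87 -0.5 ]
```

View pics/s19z.png

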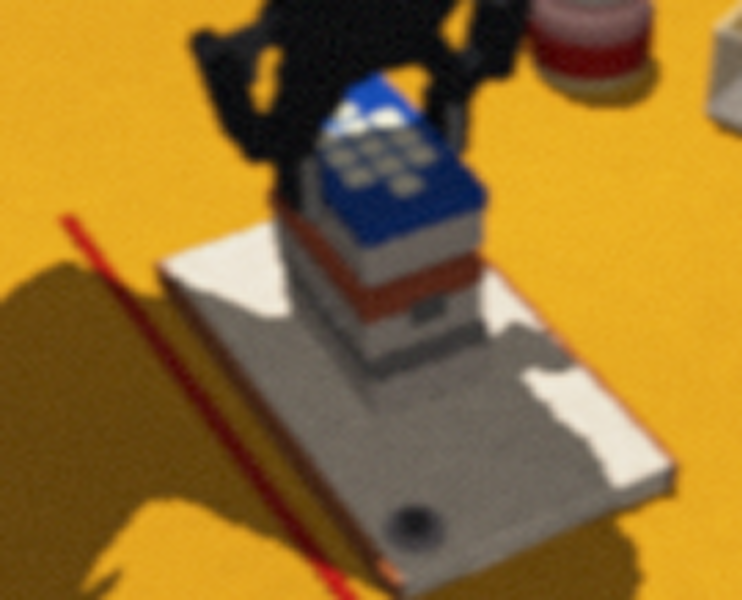

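Well aligned above. Lower in small steps.

{"method": "send_rows", "body": {
  "commands": [0.002, 0.0008, -0.0006, 0.2, 0, 0, 1, 0.004, 0.0008, -0.0006, 0.2, 0, 0, 1, 0.005, 0.0008, -0.0006, 0.2, 0, 0, 1]
}}

```text
time_s: 23.0
eef_pos: [0.5443, -0.0694, 0.2758]
tool_rot: [0.564, -0.426, 0.564, 0.426]
wrist_force: [0.1, -0.0, -2.7]
opening: 0.649
```

Run:
```python
from h import *
pose()
```

```text
t 23.0 P [ 0.5443 -0.0694  0.2758] d [-0.0001  0.0005 -1.    ] j ang 164.14 F [ 0.1 -0.  -2.7] q [ 0.23  0.27 -0.44 -0.   -0.86 -0.51] op 0.649
```

{"method": "send_rows", "body": {
  "commands": [0.001, 0, 0, 0, 0, 0, 1, 0.002, 0, 0, 0, 0, 0, 1, 0.0028, 0, 0, 0, 0, 0, 1]
}}

```text
time_s: 23.38
eef_pos: [0.5444, -0.0693, 0.273]
tool_rot: [0.564, -0.426, 0.564, 0.426]
wrist_force: [0.1, 0.8, -2.6]
opening: 0.641
```

Run:
```python
from h import *
pose()
```

```text
t 23.38 P [ 0.5444 -0.0693  0.273 ] d [-0.0001  0.0005 -1.    ] j ang 164.15 F [ 0.1  0.8 -2.6] q [ 0.23  0.28 -0.44 -0.   -0.85 -0.51] op 0.641
```

{"method": "send_rows", "body": {
  "commands": [0.001, 0, 0, 0, 0, 0, 1, 0.0018, 0, 0, 0, 0, 0, 1, 0.0018, 0, 0, 0, 0, 0, 1]
}}

```text
time_s: 23.75
eef_pos: [0.5444, -0.0693, 0.2721]
tool_rot: [0.564, -0.426, 0.564, 0.426]
wrist_force: [-2.4, 0.0, 5.0]
opening: 0.642
```

Run:
```python
from h import *
pose()
```

```text
t 23.75 P [ 0.5444 -0.0693  0.2721] d [ 0.0004  0.0004 -1.    ] j ang 164.16 F [-2.4  0.   5. ] q [ 0.23  0.28 -0.44 -0.   -0.85 -0.51] op 0.642
```

Contact, 7–8 N net. Release and rise.

{"method": "send_rows", "body": {
  "commands": [-0.0005, 0, 0, 0, 0, 0, 0, -0.0005, 0, 0, 0, 0, 0, -0.6, -0.0005, 0, 0, 0, 0, 0, -1, -0.03, 0, 0, 0, 0, 0, -1, -0.08, 0, 0, 0, 0, 0, -1]
}}

```text
time_s: 24.38
eef_pos: [0.544, -0.0694, 0.3506]
tool_rot: [0.563, -0.425, 0.565, 0.427]
wrist_force: [1.3, 0.6, 0.5]
opening: 1.0
```

Run:
```python
from h import *
pose();plan([.47,.06,.43],down(164),"look")
```

```text
t 24.38 P [ 0.544  -0.0694  0.3506] d [-0.004  -0.0002 -1.    ] j ang 164.14 F [1.3 0.6 0.5] q [ 0.23  0.2  -0.34 -0.   -1.03 -0.51] op 1.0
look shift [-0.0791  0.1068  0.1042] rot [ 0.14 -0.07 -0.22] | t 24.38 q [ 0.23  0.2  -0.34 -0.   -1.03 -0.51]
```

{"method": "send_rows", "body": {
  "commands": [-0.05, 0, 0.02, 0, 0, 0, -1, -0.09, 0.01, 0.06, 0, 0, 0, -1, -0.1, 0.01, 0.1, 0, 0, 0, -1, -0.1, 0.01, 0.12, 0, 0, 0, -1, -0.1, 0.01, 0.12, 0, 0, 0, -1]
}}

```text
time_s: 25.0
eef_pos: [0.5676, 0.0498, 0.4503]
tool_rot: [0.563, -0.426, 0.564, 0.427]
wrist_force: [0.2, 0.2, -0.2]
opening: 0.999
```

```bash
python3 - <<'E'
from h import *
pose();snap("wrist","20");c=snap("side","20");e=snap("scene","20")
cv2.imwrite("pics/s20z.png",cv2.resize(c["image"][180:300,210:345],None,fx=5.5,fy=5,interpolation=cv2.INTER_CUBIC))
E
python3 meas.py wrist20.npz 205 100
```

```text
t 25.0 P [0.5676 0.0498 0.4503] d [-0.0016  0.0001 -1.    ] j ang 164.24 F [ 0.2  0.2 -0.2] q [ 0.43  0.16 -0.15 -0.   -1.26 -0.71] op 0.999
tape (np.float32(75.37573), array([ 0.4764, -0.0238], dtype=float32), np.float32(0.0012627909)) [332   0   6 198 649]
[     0      0    560    420 216101]
board rect mm ((661.8118286132812, 271.0555419921875), (1114.5631103515625, 1892.9014892578125), 74.83080291748047)
[[-0.3975 -0.0192]
 [ 1.4295 -0.5145]
 [ 1.7211  0.5613]
 [-0.1058  1.0566]]
1.8929014 151.08112Traceback (most recent call last):
  File "meas.py", line 23, in <module>
    f=cv2.fitLine(P[m],cv2.DIST_HUBER,0,.001,.001).ravel();print(L,np.degrees(np.arctan2(f[1],f[0]))%180)
      ~~~~~~~~~~~^^^^^^^^^^^^^^^^^^^^^^^^^^^^^^^^^
cv2.error: OpenCV(4.12.0) /io/opencv/modules/imgproc/src/linefit.cpp:50: error: (-215:Assertion failed) count > 0 in function 'fitLine2D_wods'
```

View pics/wrist20.png

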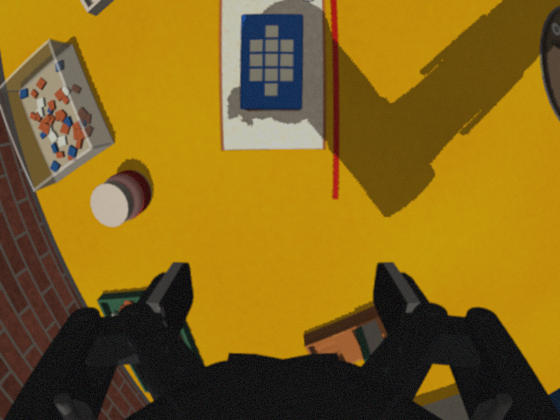

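View pics/s20z.png

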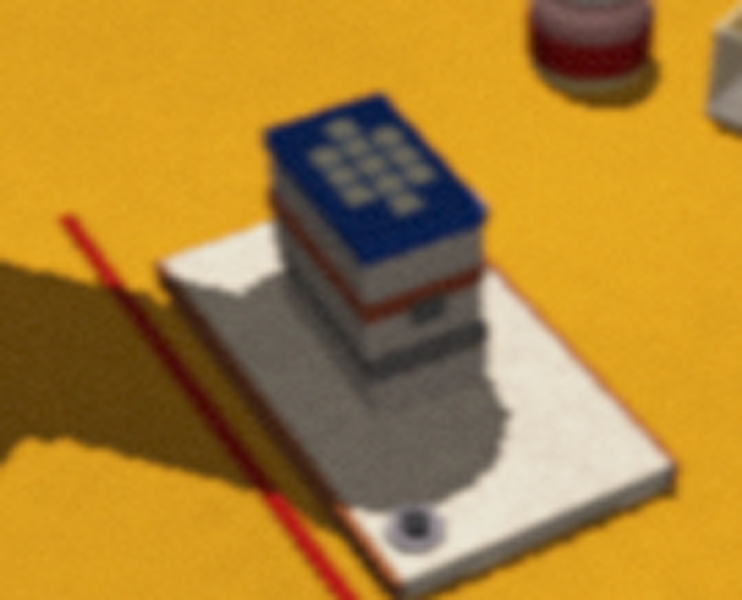

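View pics/scene20.png

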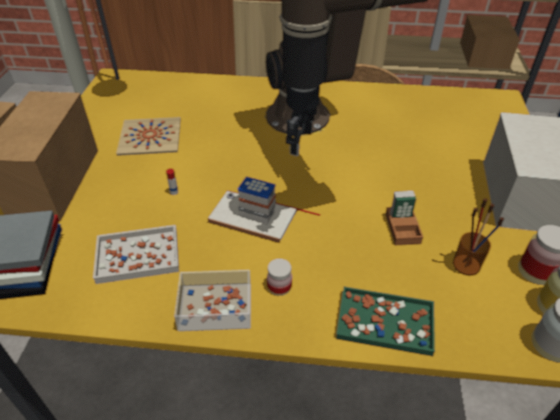

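Run:
```python
from h import *
s=load("side20.npz")
f=lambda a,b,z:plane(s,0,210+a/5.5,180+b/5,z)
def ang(p,q): d=(p-q)[:2]; return np.degrees(np.arctan2(d[1],d[0])),np.linalg.norm(d)
print("near",ang(f(160,266,.018),f(402,588,.018)),"far",ang(f(497,262,.018),f(677,465,.018)),"tape",ang(f(67,218,0),f(345,592,0)))
plan([.45,-.04,.43],down(270),"view")
```

```text
near (np.float64(74.90612191019287), np.float64(0.21864442370042506)) far (np.float64(73.35771382699382), np.float64(0.14405896708664556)) tape (np.float64(75.55923470514966), np.float64(0.26939705073094755))
view shift [ 0.0207  0.0887 -0.1168] rot [-105.88    0.06   -0.09] | t 25.15 q [ 0.43  0.16 -0.15 -0.   -1.26 -0.7 ]
```

{"method": "send_rows", "body": {
  "commands": [0, 0.025, 0, -10.5, 0, 0, -1, 0, 0.06, 0, -21, 0, 0, -1, 0, 0.1, -0.01, -31, 0, 0, -1, 0.01, 0.1, -0.05, -42, 0, 0, -1, 0.02, 0.09, -0.08, -52, 0, 0, -1]
}}

```text
time_s: 25.78
eef_pos: [0.4576, -0.0051, 0.4315]
tool_rot: [-0.319, 0.632, -0.318, -0.631]
wrist_force: [0.3, 0.1, -0.4]
opening: 0.999
```

Run:
```python
from h import *
pose();plan([.45,-.04,.43],down(270),"view")
```

```text
t 25.77 P [ 0.4576 -0.0051  0.4315] d [ 0.001   0.0011 -1.    ] j ang -143.47 F [ 0.3  0.1 -0.4] q [ 0.42 -0.03 -0.4  -0.   -1.2   0.22] op 0.999
view shift [ 0.0014  0.0269 -0.0235] rot [-53.47  -0.03   0.08] | t 25.77 q [ 0.42 -0.03 -0.4  -0.   -1.2   0.22]
```

{"method": "send_rows", "body": {
  "commands": [0, 0.01, -0.005, -10.5, 0, 0, -1, 0, 0.015, -0.015, -21, 0, 0, -1, 0, 0.02, -0.02, -31, 0, 0, -1, 0, 0.027, -0.0235, -42, 0, 0, -1, 0, 0.027, -0.0235, -52.5, 0, 0, -1]
}}

```text
time_s: 26.4
eef_pos: [0.4505, -0.0398, 0.4311]
tool_rot: [0.007, -0.707, 0.007, 0.707]
wrist_force: [0.4, -0.0, -0.2]
opening: 1.002
```

```bash
python3 - <<'E'
from h import *
pose();snap("wrist","21")
E
python3 meas.py wrist21.npz 240 60
```

```text
t 26.4 P [ 0.4505 -0.0398  0.4311] d [-0.0006  0.0003 -1.    ] j ang -91.12 F [ 0.4 -0.  -0.2] q [ 0.35 -0.04 -0.41 -0.   -1.2   1.2 ] op 1.002
tape (np.float32(75.361946), array([ 0.4732, -0.0362], dtype=float32), np.float32(0.0012761471)) [167 129 224  55 793]
[  219    26   200   145 12149]
board rect mm ((543.039794921875, -85.97457885742188), (218.80259704589844, 124.87616729736328), 74.67048645019531)
[[ 0.4539 -0.175 ]
 [ 0.5743 -0.208 ]
 [ 0.6322  0.003 ]
 [ 0.5117  0.036 ]]
0.124876104 164.70964
0.21880259 74.61739
0.124876134 164.80743
0.2188026 74.69678
```

View pics/wrist21.png

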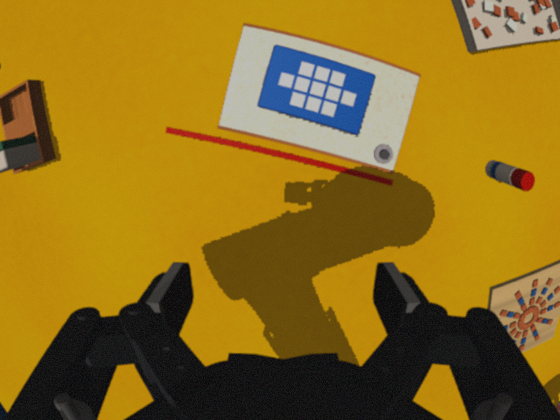

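Run:
```python
from lid import *
w=load("wrist21.npz")
print("blue",rect(w,1,250,35,135,105,lambda h:((h[...,0]>100)&(h[...,0]<130)&(h[...,1]>120)),.126))
s=load("side20.npz");f=lambda a,b,z:plane(s,0,210+a/5.5,180+b/5,z)[:2]
print("corner column pin-end/robot side: blue",f(368,265,.126),"terra lid top",f(366,300,.09),"grey lid top",f(370,365,.054)," pin-end/far: ",f(486,212,.126),f(482,268,.09),f(486,325,.054))
c=load("scene20.npz");cv2.imwrite("pics/c20z.png",cv2.resize(c["image"][165:245,200:330],None,fx=6,fy=6,interpolation=cv2.INTER_CUBIC))
```

```text
blue ((544.5, -69.6), (88.2, 54.4), 73.3)
corner column pin-end/robot side: blue [ 0.5015 -0.1137] terra lid top [ 0.5106 -0.1018] grey lid top [ 0.5078 -0.1057]  pin-end/far:  [ 0.5552 -0.1233] [ 0.5563 -0.1207] [ 0.5576 -0.1222]
```

View pics/c20z.png

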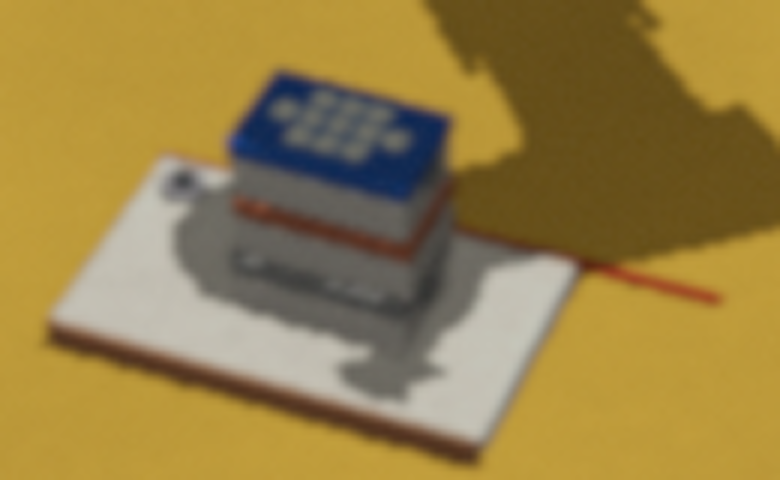

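The column is square: blue is at (544.5, -69.6) mm, grey was at (544.3, -70.3) and terracotta at (544.4, -69). The robot is clear, so I'm handing in.

```bash
python3 -c "
from workcell import job
print(job.job_done())"
```

```text
the job is handed in; nothing more can be done
None
```

I handed the job in at about 26.5 s of the 72 s allowed. The board is swung and the three cases are stacked grey, terracotta, blue from the bottom. `job_done` gave no verdict.

**What I did**
- I pushed the board at its free corner, and the grey-lidded case stayed on it.
- I lifted the terracotta-lidded case out of the rack, turned it in the air until its lid was up, and lowered it flat onto the table. I let go of it and took it again from above.
- I stacked it on the grey-lidded case, then put the blue-lidded case on top. The robot ended clear of everything.

**Last checks**
- **Column:** the lid centres agree to about 2 mm, and all three cases lie lengthwise the same way within about 1°.
- **Bystanders:** the last pictures show the green-lidded case still in the rack, and the glue pot and glue stick apparently where they were.

**What disagreed**
- **Board angle:** right after the push the board was 0.2° from parallel with the red line. The last picture shows it at 74.65° against 75.36°, about 0.7° short. I left it rather than risk disturbing the stack.
- **Placing force:** setting the terracotta-lidded case on the grey one briefly reached about 24 N on the wrist, because contact came about 4 mm higher than I had worked out. This may be what turned the board slightly.

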